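# Hook the last socket module out of a deep stock bin

## Task

Take the hook rod from its stand, reach down into the tall narrow stock bin and hook the hanging socket module out by its crossbar: feel for the height at which the bar comes free of its retaining slots, gently, without forcing it and without touching the hanger with the gripper. Stand the hanger upright in the cardboard order tray, unhook it, and hang the rod back in its stand, leaving everything else on the counter where it is.

Things in the scene. Friction and masses are not known exactly. Their poses are not given: they have to be found in the camera images.
- rod_head (a point): Centre of the flat black head of the loose hook rod (120 g). Head: 14 mm thick along the rod's x, 26 mm wide along y, 48 mm tall, z up, free on all sides; grip it from above across the 14 mm. Under it a steel collar, 28 mm across, 6 mm thick, underside 30 mm below the head's centre. A straight 6 mm shank runs down below the head's centre to the hook.
- rod: The same rod; origin and axes as rod_head. Its shank ends in an upturned J hook reaching to the rod's +x: inner gap 12 mm (mid-gap 9 mm from the shank's axis, tip's outer face at 21 mm). Below the head's centre: lowest point 135 mm, hook's inner bottom 129 mm, top of the tip 120 mm. A 6 mm bar lying in the hook has its centre 126 mm below.
- stand_seat (a point): Head centre's place when the rod hangs in its stand, 148 mm above the counter; axes as the stand's, the hanging rod's x along them. To take the rod, lift it some 12 mm so the collar is clear of the fork, then draw it 45 mm to the stand's -x; to return it come in the same way and lower it until the collar rests on the prongs.
- stand: Fixed rod stand; origin on the counter under stand_seat. A level two-pronged aluminium fork, top 118 mm above the counter, on a post to its +x (42 to 60 mm from the seat, no higher than the fork). The slot between the prongs is 10 mm wide and open to -x; the prongs end 16 mm to -x of the seat. Base plate 110 by 90 mm.
- bin: Fixed upright grey sheet-steel stock bin, open at the top: outside 80 mm (x) by 76 mm (y), 130 mm tall, walls 4 mm (inside 72 by 68 mm), origin at the centre of its underside. Steel strips on its +y and -y walls stand 10 mm inwards (48 mm free between them) and form two vertical retaining slots for the hanger's bar: see bin_slots.
- bin_slots (a point): Where the bar rests at the start, on the slots' bottoms, 64 mm up, 14 mm to +x of the bin's middle; bin axes. Slots are 10 mm wide in x, closed at top. Their -x strip (5 mm) is open only in a 10.5 mm window right under the closed top, whose height is unmeasured: the bar meets the top after rising 18 to 40 mm. There, or 3 mm lower, it can go to -x; 14 mm on, it is free to lift.
- hanger_bar (a point): Centre of the crossbar of the loose hanger (80 to 170 g): a round steel bar, 6 mm thick, 62 mm long along the hanger's y. Two 4 mm drop wires, 12 mm either side of the middle, run down to a white socket module. Between the wires, under the bar, is room 20 mm wide and 23 mm high for the hook, which passes under the bar along x. Axes as the bin's at the start.
- hanger: The same hanger; origin and axes as hanger_bar. The socket module is 30 mm (x) by 40 mm (y) by 26 mm tall; its flat underside is 52 mm below the bar's centre. The hanger bends if the rod pushes or pulls it, or it is pressed on the tray, with more than 15 N: stop at about 5 N.
- tray: Fixed open cardboard order tray, 170 mm (x) by 150 mm (y), walls 4 mm thick and 30 mm high, floor 4 mm thick; origin at the centre of its underside. Empty at the start.
- carton_a: Bystander, to be left alone: brown carton 60 by 50 by 45 mm
- carton_b: Bystander, to be left alone: green carton 50 by 70 by 55 mm
- isolator: Bystander, to be left alone: grey switch housing 75 by 75 mm with a rotary handle, 74 mm tall
- tape: Bystander, to be left alone: black ring-shaped roll 68 mm across, 19 mm tall
- driver: Bystander, to be left alone: screwdriver 170 mm long, lying
- junction_box: Bystander, to be left alone: white junction box 70 by 70 by 35 mm
- parts_bin: Bystander, to be left alone: open red parts bin 130 by 100 by 60 mm
There are look-alikes about, which are no part of the job. What is shaped like the stand but purple is not meant.

How it is judged (in metres and radians):
On the way, in this order (a step that is already met when the one before it is completed fails the run):
1. the bar has been drawn sideways out of the retaining slots on the rod's hook, still inside the bin (x of hanger_bar in the frame of bin below 0 m and z of hanger_bar in the frame of bin above 0.075 m and contact force between rod and hanger above 0.2 N), for 0.1 s.
2. the hanger has been lifted clear above the bin on the rod's hook (z of hanger_bar in the frame of bin above 0.18 m and contact force between rod and hanger above 0.2 N), for 0.1 s.
3. the hanger stands upright in the order tray, unhooked (x of hanger_bar in the frame of tray between -0.07 and 0.07 m and y of hanger_bar in the frame of tray between -0.06 and 0.06 m and z of hanger_bar in the frame of tray below 0.062 m and angle between hanger_bar's own z axis and vertical below 0.15 rad and contact force between rod and hanger below 0.05 N), for 0.2 s.
At the end, for the whole second after the job is handed in: The hanger stands at rest on the tray's floor, within 8.6 degrees of upright, its bar's centre within 70 mm (x) and 60 mm (y) of the tray's middle, free of the rod; the rod hangs at rest in its stand, head centre within 12 mm of the seat and within 7 degrees of upright (all of step 3 and linear speed of each of hanger, rod below 0.02 m/s and distance between rod_head and stand_seat below 0.012 m and angle between rod_head's own z axis and vertical below 0.12 rad); the robot touches nothing.
It fails at once if the hanger is pushed or pulled by the rod, or set on the tray, with more than 15 N (contact force between rod and hanger above 15 N or contact force between hanger and tray above 15 N).
It fails at once if the gripper or arm touches the hanger (contact force between any of the fingers, the arm and hanger above 0.3 N).
It fails at once if the rod or gripper strikes the bin with more than 20 N (contact force between any of rod, the arm, the fingers and bin above 20 N).
It fails at once if a bystander is pushed by more than 15 mm (distance of any of carton_a, carton_b, isolator, tape, driver, junction_box, parts_bin from where it was at the start of the episode above 0.015 m).
It also fails if it takes over 72 s, if anything falls off the work surface, if the arm or the gripper's body presses on something with over 40 N, if the wrist force passes 120 N, or if a joint passes its speed limit or range.

## Robot

A 6-joint arm with a two-finger parallel gripper is mounted at the origin on the work surface. World frame = base frame: x ahead of the robot, y to its left, z up, the work surface at z = 0. Lengths are in mm, angles in degrees, forces in N, time in s.
With the tool pointing down it reaches from about 300 to 850 mm from the base axis. Payload 4.2 kg.
Tool frame: the origin (TCP) lies at the very end of the fingers, on their centre line; the grasp point (between the pads) lies 19 mm behind it (env.grip_depth is the distance from the TCP to the grasp point, in mm); y points along the fingers, z is the direction in which the jaws open and shut, and the axes are right-handed (so a half turn about y gives the same grasp; the last joint's range is limited). The gripper opens to 91 mm and grips with 3 to 60 N. Pads are 32 mm wide; open, the fingers measure 118 mm over their backs; the gripper's body (76 mm by 178 mm) begins 60 mm behind the grasp point.
Start: joints at [75.057, 18.312, 89.639, -0, 72.044, -1.146], TCP at [137.128, 558.429, 175.176] pointing down, gripper open.
Joint ranges: [-177.97, 177.97], [-48.28, 115.42], [12.27, 149.76], [-77.06, 257.06], [2.81, 150.46], [-146.56, 146.56]. Speed limits (degrees/s): [147.25, 147.25, 180, 180, 180, 180].

## Interface

Orientations are given as [roll, pitch, yaw] about the fixed x, y, z axes, in that order (R = Rz(yaw) Ry(pitch) Rx(roll)).
In Python, from workcell import state, imaging, job, env gives the robot as it stands.
- The arm moves only by the shell command python3 -m pendant 'ROWS' [FORCE]. ROWS is JSON, a list of rows, each an object with "delta_pos": the shift along the tool's x, y, z in cm, a list of three; "twist": the turn, a rotation vector about the tool's x, y, z in degrees, a list of three; "grip": the opening in per cent of the stroke, from 0 (shut) to 100 (fully open). In form: [{"delta_pos": [tx, ty, tz], "twist": [wx, wy, wz], "grip": grip}, ...]. A call has exactly 5 rows; each row is the pose to reach, as a shift and turn from the pose commanded when the call began, along the tool's axes at that moment; what a row does not reach only later rows make up. A row lasts 1/10 s, in which the tool goes at most 50 mm and 8.59 degrees, less where a joint would pass 70% of its speed; a pose out of reach is approached as far as the arm can. A call with a gripper value outside its range is refused whole. The fingers move at their own pace and stop on an object; FORCE is the grip in N (left out, the last holds). Time passes only in rows, so rows that repeat a pose let the fingers close, or fill a call up. It gives the time, the measured TCP pose, the force and the opening at its end, in the units of the state.
- state(): the state, without advancing time (a new reading comes with each control period).
- imaging.grab_frame(name): name is "side" or "top" or "wrist"; returns (picture, depth): 400x640x3 uint8, red, green, blue; 400x640 float32, mm along the optical axis (not along the pixel's ray), 0 where there is no reading.
- imaging.camera_info(name): a dict with "fx", "fy", "cx", "cy" (pixels), "R" (3x3) and "t" (3): a world point X has camera coordinates R X + t. Camera axes: x right, y down, z forward; pixel columns grow to the right and rows downward; lengths in mm; the calibration is good to about 2 mm. The wrist camera is an equidistant fisheye: a pixel r from the principal point sees the ray r / f radians off the axis. A picture is of the moment at which its call begins: read the wrist's pose just before it. camera_info takes no time and is no camera call; for the wrist camera it gives the pose at the moment of the call.
- job.job_done(): hands the job in, once; it reports no verdict.
The state is a dict: "time_s": time; "qpos": joint angles; "qvel": joint speeds; "effort": joint torques, N m; "ee_pos": TCP position; "ee_rot": TCP orientation; "force": force on the tool from outside, world axes, zero at the start; "torque": the same for the moment, N m; "gripper_width": finger opening in mm.
Only numpy, scipy, OpenCV 4.12 (cv2) and the standard library are available. Lean on these libraries where they do the work, as an engineer would, in place of code of your own. Each camera call takes 0.05 s, during which the arm holds its last target.

## Working session

There is one attempt and no reset: what is moved stays moved. The work goes in short steps, Python scripts to look and compute and a shell command to move; the robot and the scene stay as the last step left them, time stands still between calls to the robot, and variables do not carry over. Pictures are saved under pics/ and viewed, and the job is handed in when it is done.

```bash
ls; mkdir -p pics; python3 - <<'E'
from workcell import state, imaging, job, env
import cv2
print(state())
for n in("side","top","wrist"):
    print(n,imaging.camera_info(n))
    p,d=imaging.grab_frame(n)
    cv2.imwrite(f'pics/{n}0.png',p[:,:,::-1])
    import numpy as np
    np.save(f'{n}0d.npy',d);np.save(f'{n}0p.npy',p)
E
```

```text
pics
{'time_s': 0.0, 'qpos': array([ 7.50584502e+01,  1.83507568e+01,  8.97065972e+01, -8.94112752e-04,
        7.20434153e+01, -1.14717215e+00]), 'qvel': array([-0.08394575, -0.00074594,  0.10130832,  0.09852381,  0.05963278,
       -0.01387207]), 'effort': array([ 6.91601745e-04, -4.12472177e+01, -2.31967521e+01,  7.29077635e-02,
        4.57148720e-02, -1.41799742e-04]), 'ee_pos': array([136.97055955, 557.8558458 , 174.32791015]), 'ee_rot': array([-9.01007661e+01,  1.16755581e-03, -1.37941023e+01]), 'force': array([0.02907049, 0.73483501, 0.17414192]), 'torque': array([ 0.00721788,  0.06507277, -0.01228303]), 'gripper_width': 91.2176044003601}
side {'fx': 498.25644583008676, 'fy': 498.25644583008676, 'cx': 325.8918467533476, 'cy': 193.68271766110513, 'R': array([[-0.95496557, -0.2966628 ,  0.00565133],
       [-0.22534032,  0.71272255, -0.66426524],
       [ 0.19303495, -0.63562391, -0.74747559]]), 't': array([ 539.37062394,  172.72338594, 1283.2747695 ])}
top {'fx': 398.1239895491519, 'fy': 398.1239895491519, 'cx': 309.77243807991084, 'cy': 201.65197724582288, 'R': array([[ 0.0270184 , -0.99958232, -0.01025636],
       [-0.98322485, -0.02472202, -0.18071444],
       [ 0.1803854 ,  0.01496692, -0.98348213]]), 't': array([  47.8513319 ,  585.48260937, 1002.8605297 ])}
wrist {'fx': 309.70691628693146, 'fy': 309.70691628693146, 'cx': 315.2287426830251, 'cy': 202.9883395209196, 'R': array([[ 2.37738340e-01,  9.71328756e-01, -9.64261600e-04],
       [ 9.28392930e-01, -2.26937434e-01,  2.94254939e-01],
       [ 2.85599457e-01, -7.08508944e-02, -9.55726478e-01]]), 't': array([-574.51269617,  -33.39047726,  391.62880454])}
```

View pics/side0.png

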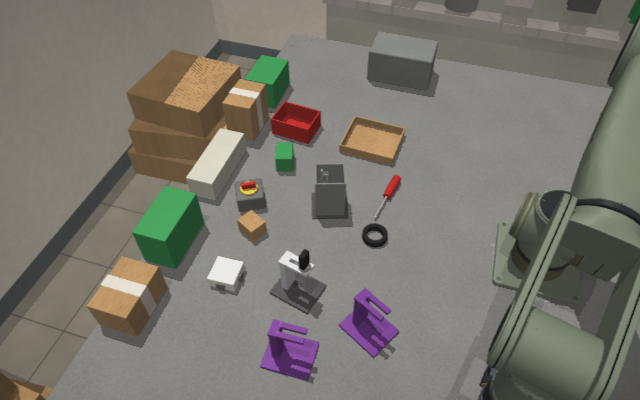

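View pics/top0.png

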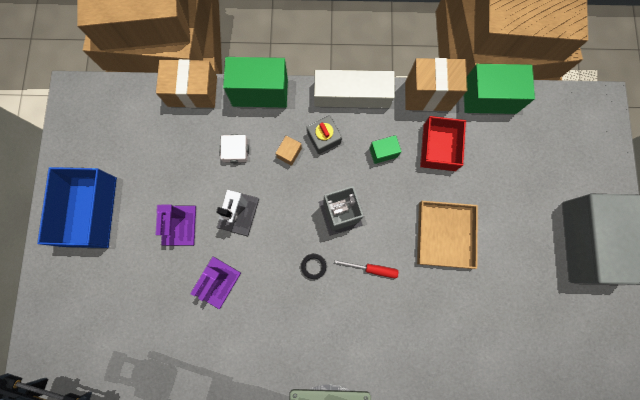

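View pics/wrist0.png

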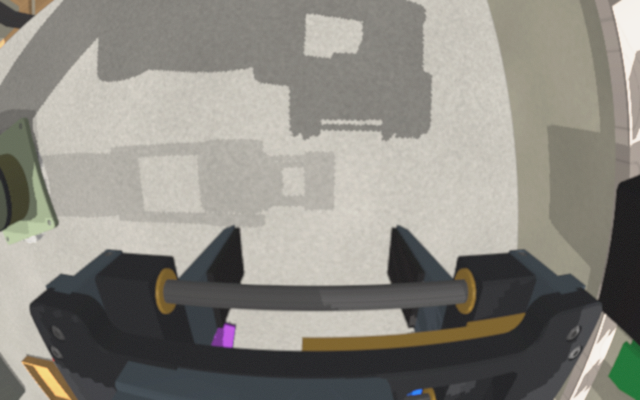

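Candidates, as top-camera pixels: the aluminium stand with the black rod head at (226,210), the purple look-alike stands at (176,225) and (216,282), and the grey bin with the hanger at (342,208). The blue bin at (78,207) and the grey box at (600,238) are background. I choose the aluminium stand with the black head and the grey bin, and will check both in a close crop.

```bash
python3 - <<'E'
import cv2
t=cv2.imread('pics/top0.png');s=cv2.imread('pics/side0.png')
a=cv2.resize(t[170:250,200:400],None,fx=4,fy=4,interpolation=cv2.INTER_CUBIC)
cv2.imwrite('pics/topcrop.png',a)
a=cv2.resize(s[150:320,250:420],None,fx=3.5,fy=3.5,interpolation=cv2.INTER_CUBIC)
cv2.imwrite('pics/sidecrop.png',a)
E
```

```text
(no output)
```

View pics/topcrop.png

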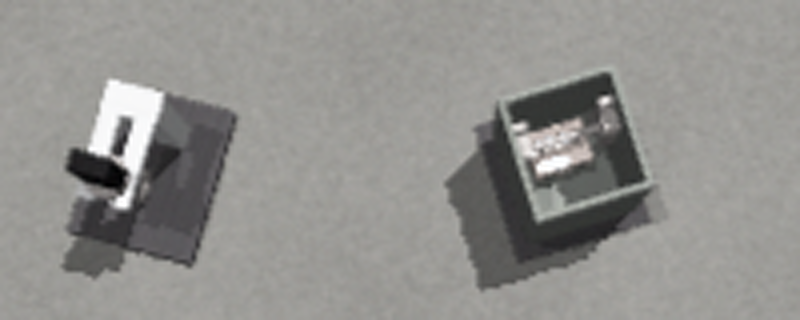

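View pics/sidecrop.png

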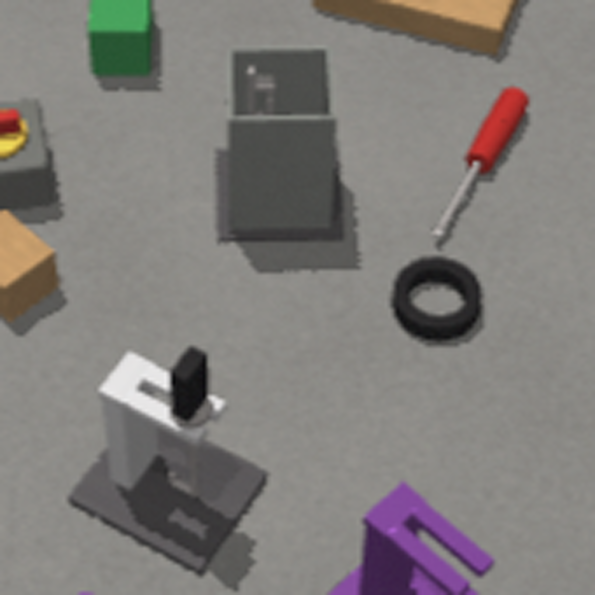

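The crops confirm the choice. The black head sits on the white aluminium fork at top (224,212), and the hanger with its bar is in the grey bin at (342,208). Next I measure positions from depth.

```bash
cat > h.py <<'E'
import numpy as np,cv2
def world(d,ci):
    v,u=np.mgrid[:d.shape[0],:d.shape[1]]
    c=np.stack([(u-ci['cx'])/ci['fx']*d,(v-ci['cy'])/ci['fy']*d,d],-1)
    w=(c-ci['t'])@ci['R']
    w[d==0]=np.nan
    return w
def ray(ci,u,v,z):
    r=np.array([(u-ci['cx'])/ci['fx'],(v-ci['cy'])/ci['fy'],1])@ci['R']
    o=-ci['R'].T@ci['t']
    return o+r*(z-o[2])/r[2]
def proj(ci,X):
    c=ci['R']@np.array(X,float)+ci['t'];return c[:2]/c[2]*ci['fx']+[ci['cx'],ci['cy']]
def rect(P):
    (c,s,a)=cv2.minAreaRect(P.astype(np.float32));return np.round(c,1),np.round(s,1),round(a,1)
E
python3 - <<'E'
from workcell import imaging
from h import *
for n in('top','side'):
    ci=imaging.camera_info(n);d=np.load(n+'0d.npy');p=np.load(n+'0p.npy');W=world(d,ci)
    print(n)
    regs={'standfork':((200,180,262,240),112,123),'head':((200,180,262,240),150,185),'base':((200,180,262,240),3,15),'binrim':((315,175,375,245),124,136),'tray':((410,190,490,280),25,36),'binin':((315,175,375,245),50,75)}
    if n=='side': regs={'standfork':((265,240,330,315),112,123),'head':((265,240,330,315),150,185),'base':((265,240,330,315),3,15),'binrim':((305,155,355,225),124,136),'tray':((335,110,410,165),25,36),'binin':((305,155,355,225),50,75)}
    for k,((a,b,c,e),lo,hi) in regs.items():
        w=W[b:e,a:c].reshape(-1,3);w=w[(w[:,2]>lo)&(w[:,2]<hi)]
        if len(w)>3: print(k,len(w),rect(w[:,:2]),w.mean(0).round(1))
    # white-ish in bin
E
python3 - <<'E'
import cv2
t=cv2.imread('pics/top0.png')
cv2.imwrite('pics/bin.png',cv2.resize(t[180:240,310:375],None,fx=9,fy=9,interpolation=cv2.INTER_NEAREST))
cv2.imwrite('pics/std.png',cv2.resize(t[183:243,205:270],None,fx=9,fy=9,interpolation=cv2.INTER_NEAREST))
E
```

```text
top
standfork 298 (array([557.6, 262.7]), array([36.5, 76.1]), 76.1) [563.9 259.7 117.5]
head 82 (array([535.7, 267.4]), array([25.5, 13.8]), 77.7) [535.1 266.  169.1]
base 915 (array([566., 284.]), array([167.1, 170.9]), 2.9) [550.5 257.4   7.1]
binrim 225 (array([564.2, -20.4]), array([80.8, 76.3]), 19.1) [564.9 -20.7 129.5]
tray 440 (array([ 511.3, -308. ]), array([151.1, 170.6]), 86.5) [ 513.3 -310.    29.6]
binin 165 (array([563. , -19.8]), array([79.4, 74.7]), 19.1) [569.3 -20.2  63.7]
side
standfork 326 (array([556.8, 264. ]), array([37.7, 78.4]), 76.6) [561.9 265.8 117.4]
head 116 (array([534.1, 270. ]), array([26.4, 14.6]), 79.5) [533.3 272.1 166.2]
base 1316 (array([573.3, 227.4]), array([168.6, 216.3]), 17.6) [552.3 265.9   7.2]
binrim 204 (array([562. , -18.3]), array([79.8, 83.3]), 18.8) [562.3 -20.7 128.5]
tray 286 (array([ 509.5, -306.6]), array([157.6, 171.1]), 87.0) [ 508.3 -304.1   28.7]
binin 301 (array([562.7, -19.3]), array([77.9, 80.9]), 19.9) [558.  -10.2  63.9]
```

View pics/bin.png

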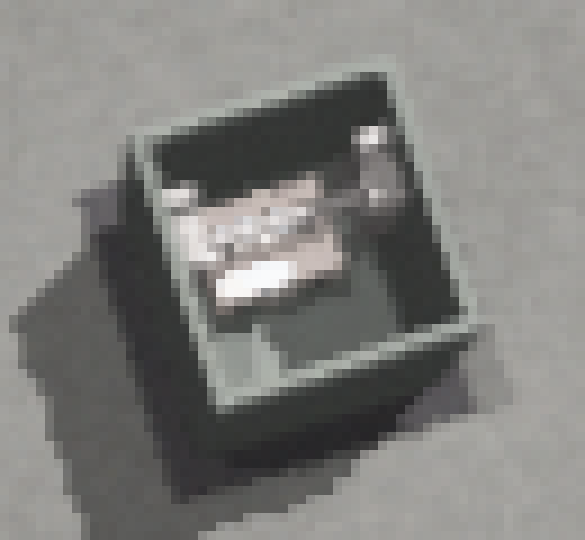

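View pics/std.png

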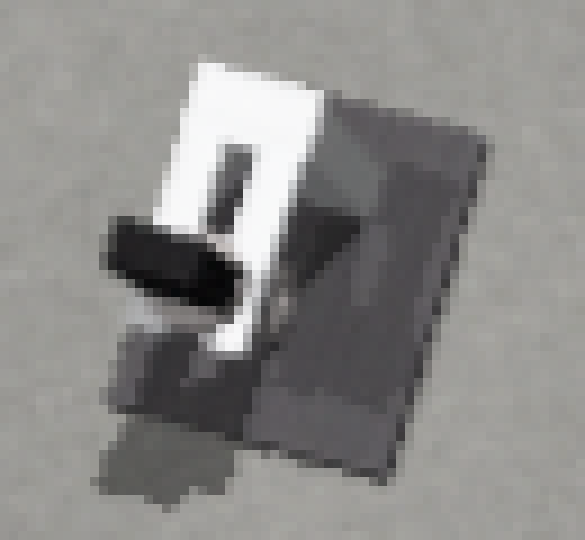

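```bash
cat >> h.py <<'E'
from scipy.spatial.transform import Rotation as Ro
def plan(pos,zang,frac=1.0,quiet=False):
    """tool-frame cm shift + twist to bring TCP to pos, pointing down with tool z at zang deg"""
    from workcell import state
    s=state();R=Ro.from_euler('xyz',s['ee_rot'],degrees=True)
    T=Ro.from_euler('xyz',[-90,0,zang-90],degrees=True)
    d=R.inv().apply(np.array(pos)-s['ee_pos'])/10
    tw=(R.inv()*T).as_rotvec(degrees=True)
    print('t',round(s['time_s'],2),'pos',s['ee_pos'].round(2),'rot',s['ee_rot'].round(2),'F',s['force'].round(2),'w',round(s['gripper_width'],1),'q',s['qpos'].round(0))
    print('cm',d.round(3),'twist',tw.round(2))
    return d,tw
def off(c,yaw,dx,dy=0):
    a=np.radians(yaw);return [c[0]+dx*np.cos(a)-dy*np.sin(a),c[1]+dx*np.sin(a)+dy*np.cos(a)]
SEAT=(535.2,268.6);SYAW=-13.0
BIN=(563.3,-19.6);BYAW=19.1
TRAY=(510.8,-307.6);TYAW=-3.3
E
python3 - <<'E'
from h import *
plan([*SEAT,260],-12.5)
plan([336,413,260],-12.5)
E
```

```text
t 0.15 pos [137.02 557.99 174.53] rot [-90.08   0.   -13.8 ] F [ 0.12  0.27 -0.35] w 91.1 q [75. 18. 90. -0. 72. -1.]
cm [ 45.571  -8.522 -18.619] twist [6.00e-02 8.87e+01 6.00e-02]
t 0.15 pos [137.02 557.99 174.53] rot [-90.08   0.   -13.8 ] F [ 0.12  0.27 -0.35] w 91.1 q [75. 18. 90. -0. 72. -1.]
cm [22.782 -8.535 -9.346] twist [6.00e-02 8.87e+01 6.00e-02]
```

```bash
python3 -m pendant '[{"delta_pos":[4,-4,-1.8],"twist":[0,8.5,0],"grip":50},{"delta_pos":[8,-8,-3.6],"twist":[0,17,0],"grip":50},{"delta_pos":[12,-8.5,-5.4],"twist":[0,25.5,0],"grip":50},{"delta_pos":[16,-8.5,-7.2],"twist":[0,34,0],"grip":50},{"delta_pos":[20,-8.5,-9],"twist":[0,42,0],"grip":50}]' 20
python3 -c "
from h import *
plan([*SEAT,260],-12.5)"
```

```text
time_s: 0.65
ee_pos: [311.4, 422.2, 261.1]
ee_rot: [-89.9, 0.0, -56.1]
force: [0.8, 0.7, -0.1]
gripper_width: 53.7
t 0.65 pos [311.35 422.24 261.05] rot [-8.989e+01  3.000e-02 -5.611e+01] F [ 0.77  0.68 -0.13] w 53.7 q [52. 11. 87. -0. 82. 18.]
cm [25.236  0.113 10.014] twist [-0.09 46.39 -0.07]
```

```bash
python3 -m pendant '[{"delta_pos":[5,0.1,2],"twist":[0,8.5,0],"grip":50},{"delta_pos":[9.5,0.1,4],"twist":[0,17,0],"grip":50},{"delta_pos":[14,0.1,6],"twist":[0,25.5,0],"grip":50},{"delta_pos":[18.5,0.1,8],"twist":[0,34,0],"grip":50},{"delta_pos":[23,0.1,9.5],"twist":[0,42,0],"grip":50}]' 20
python3 -c "
from h import *
plan([*SEAT,200],-12.5)"
```

```text
time_s: 1.15
ee_pos: [519.4, 285.2, 258.7]
ee_rot: [-90.0, 0.0, -98.1]
force: [-0.4, 0.6, 0.2]
gripper_width: 45.7
t 1.15 pos [519.37 285.23 258.71] rot [-9.002e+01  1.000e-02 -9.814e+01] F [-0.41  0.64  0.19] w 45.7 q [28. 18. 78.  0. 84. 36.]
cm [1.423 5.87  1.805] twist [ 0.02  4.36 -0.01]
```

```bash
python3 -m pendant '[{"delta_pos":[1.4,0,1.8],"twist":[0,4.4,0],"grip":50},{"delta_pos":[1.4,2,1.8],"twist":[0,4.4,0],"grip":50},{"delta_pos":[1.4,4,1.8],"twist":[0,4.4,0],"grip":50},{"delta_pos":[1.4,6,1.8],"twist":[0,4.4,0],"grip":50},{"delta_pos":[1.4,6,1.8],"twist":[0,4.4,0],"grip":50}]' 20
python3 - <<'E'
from h import *
from workcell import imaging
plan([*SEAT,130],-12.5)
p,d=imaging.grab_frame('side');t,_=imaging.grab_frame('top')
a=cv2.resize(p[200:320,240:380],(560,480),interpolation=cv2.INTER_CUBIC)
w,_=imaging.grab_frame('wrist')
cv2.imwrite('pics/g1.png',a[:,:,::-1]);cv2.imwrite('pics/g1w.png',w[:,:,::-1])
E
```

```text
time_s: 1.65
ee_pos: [531.8, 269.1, 195.9]
ee_rot: [-90.3, -0.2, -102.2]
force: [-0.5, 0.2, -0.3]
gripper_width: 45.9
t 1.65 pos [531.81 269.1  195.87] rot [ -90.32   -0.25 -102.21] F [-0.46  0.15 -0.26] w 45.9 q [26. 20. 84.  0. 76. 38.]
cm [-0.051  6.585  0.379] twist [0.32 0.29 0.25]
```

View pics/g1.png

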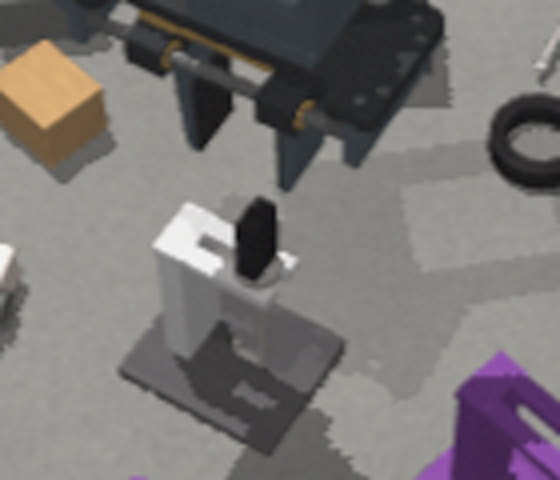

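View pics/g1w.png

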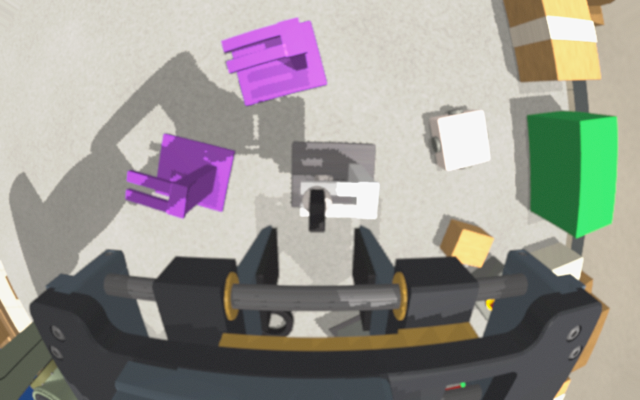

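The wrist picture shows the black head at (317,205), between the finger tips at (270,240) and (362,240). It is centred, so I descend.

```bash
python3 -m pendant '[{"delta_pos":[0,2,0.3],"twist":[0,0,0],"grip":50},{"delta_pos":[0,4,0.3],"twist":[0,0,0],"grip":50},{"delta_pos":[0,5.5,0.3],"twist":[0,0,0],"grip":50},{"delta_pos":[0,6.4,0.3],"twist":[0,0,0],"grip":50},{"delta_pos":[0,6.4,0.3],"twist":[0,0,0],"grip":50}]' 30
python3 -c "
from h import *
plan([*SEAT,130],-12.5)"
```

```text
time_s: 2.3
ee_pos: [536.4, 269.6, 134.9]
ee_rot: [-90.0, -0.0, -102.2]
force: [0.8, -0.4, -0.2]
gripper_width: 45.7
t 2.3 pos [536.41 269.58 134.94] rot [-9.0040e+01 -2.0000e-02 -1.0219e+02] F [ 0.77 -0.44 -0.24] w 45.7 q [26. 22. 90.  0. 68. 38.]
cm [ 0.121  0.494 -0.097] twist [0.04 0.31 0.02]
```

```bash
python3 -m pendant '[{"delta_pos":[0.1,0.45,-0.1],"twist":[0,0,0],"grip":50},{"delta_pos":[0.1,0.45,-0.1],"twist":[0,0,0],"grip":30},{"delta_pos":[0.1,0.45,-0.1],"twist":[0,0,0],"grip":10},{"delta_pos":[0.1,0.45,-0.1],"twist":[0,0,0],"grip":0},{"delta_pos":[0.1,0.45,-0.1],"twist":[0,0,0],"grip":0}]' 30
python3 -m pendant '[{"delta_pos":[0,0,0],"twist":[0,0,0],"grip":0},{"delta_pos":[0,0,0],"twist":[0,0,0],"grip":0},{"delta_pos":[0,0,0],"twist":[0,0,0],"grip":0},{"delta_pos":[0,0,0],"twist":[0,0,0],"grip":0},{"delta_pos":[0,0,0],"twist":[0,0,0],"grip":0}]' 40
```

```text
time_s: 2.8
ee_pos: [535.6, 268.9, 131.0]
ee_rot: [-90.0, 0.0, -102.2]
force: [-0.5, 0.5, 0.2]
gripper_width: 16.4
time_s: 3.3
ee_pos: [535.5, 268.9, 130.9]
ee_rot: [-90.0, 0.0, -102.2]
force: [-0.4, -0.3, 2.1]
gripper_width: 12.7
```

```bash
python3 -m pendant '[{"delta_pos":[0,-0.4,0],"twist":[0,0,0],"grip":0},{"delta_pos":[0,-0.8,0],"twist":[0,0,0],"grip":0},{"delta_pos":[0,-1.2,0],"twist":[0,0,0],"grip":0},{"delta_pos":[0,-1.5,0],"twist":[0,0,0],"grip":0},{"delta_pos":[0,-1.5,0],"twist":[0,0,0],"grip":0}]'
python3 - <<'E'
from h import *
from workcell import imaging
plan([*SEAT,145],-12.5)
p,d=imaging.grab_frame('side')
a=cv2.resize(p[200:320,240:380],(560,480),interpolation=cv2.INTER_CUBIC)
cv2.imwrite('pics/g2.png',a[:,:,::-1])
E
```

```text
time_s: 3.8
ee_pos: [535.8, 268.9, 146.2]
ee_rot: [-90.0, 0.0, -102.2]
force: [0.6, -0.1, -0.3]
gripper_width: 12.5
t 3.8 pos [535.75 268.93 146.22] rot [-8.995e+01  4.000e-02 -1.022e+02] F [ 0.57 -0.08 -0.34] w 12.5 q [26. 22. 89.  0. 69. 38.]
cm [ 0.044  0.122 -0.047] twist [-0.05  0.3  -0.04]
```

View pics/g2.png

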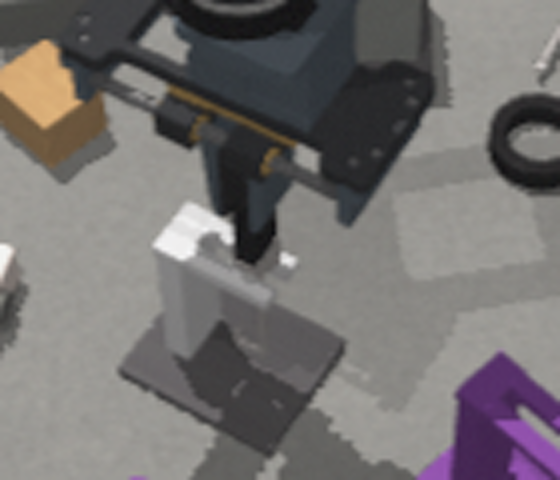

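The black head is in the fingers at (258,240) and its collar is above the fork. I now draw it out toward −x.

```bash
python3 -m pendant '[{"delta_pos":[0,0,-1],"twist":[0,0,0],"grip":0},{"delta_pos":[0,0,-2.2],"twist":[0,0,0],"grip":0},{"delta_pos":[0,0,-3.5],"twist":[0,0,0],"grip":0},{"delta_pos":[0,0,-4.8],"twist":[0,0,0],"grip":0},{"delta_pos":[0,0,-5.6],"twist":[0,0,0],"grip":0}]'
python3 -m pendant '[{"delta_pos":[0,-3,0],"twist":[0,0,0],"grip":0},{"delta_pos":[0,-7,0],"twist":[0,0,0],"grip":0},{"delta_pos":[0,-11,0],"twist":[0,0,0],"grip":0},{"delta_pos":[0,-15,0],"twist":[0,0,0],"grip":0},{"delta_pos":[0,-17,0],"twist":[0,0,0],"grip":0}]'
python3 - <<'E'
from h import *
from workcell import imaging
x=off(BIN,BYAW,-16)
print(x)
plan([*x,320],BYAW)
p,d=imaging.grab_frame('side')
cv2.imwrite('pics/g3.png',cv2.resize(p[120:340,200:420],None,fx=2.7,fy=2.7)[:,:,::-1])
E
```

```text
time_s: 4.35
ee_pos: [478.9, 280.9, 145.8]
ee_rot: [-90.0, -0.0, -102.1]
force: [-0.5, 0.3, -1.3]
gripper_width: 12.8
time_s: 4.85
ee_pos: [481.2, 281.4, 319.9]
ee_rot: [-89.7, 0.3, -102.2]
force: [0.5, 0.2, -1.3]
gripper_width: 13.0
[np.float64(548.1808174054795), np.float64(-24.835486383665664)]
t 4.85 pos [481.21 281.38 319.92] rot [ -89.71    0.25 -102.18] F [ 0.55  0.22 -1.35] w 13.0 q [29. 13. 76.  0. 90. 41.]
cm [28.52  -0.069 13.005] twist [ -0.35 -31.28  -0.17]
```

View pics/g3.png

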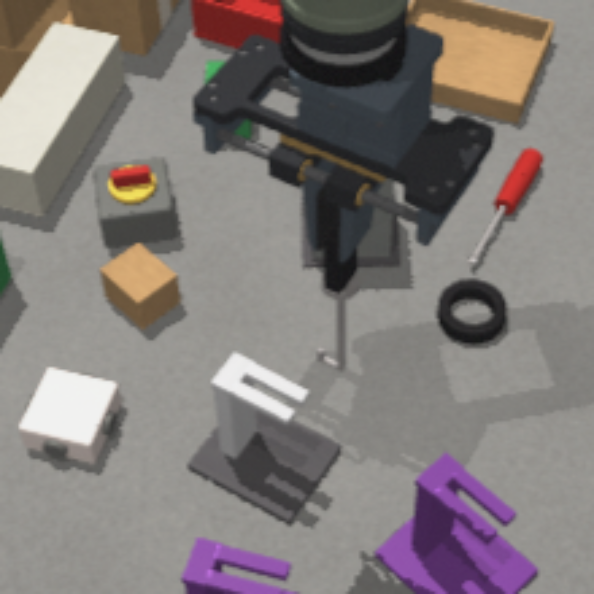

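The rod hangs from the gripper, with its hook at (325,355) in the crop. The aluminium fork is empty and unmoved. Next stop is the bin.

```bash
python3 -m pendant '[{"delta_pos":[4,0,2],"twist":[0,-6,0],"grip":0},{"delta_pos":[8,0,4],"twist":[0,-12,0],"grip":0},{"delta_pos":[12,0,6],"twist":[0,-18,0],"grip":0},{"delta_pos":[16,0,8],"twist":[0,-24,0],"grip":0},{"delta_pos":[20,0,9.5],"twist":[0,-31.3,0],"grip":0}]'
python3 - <<'E'
from h import *
plan([*off(BIN,BYAW,-16),320],BYAW)
E
```

```text
time_s: 5.4
ee_pos: [531.1, 63.5, 314.4]
ee_rot: [-90.1, 0.0, -70.6]
force: [1.2, -0.6, -1.7]
gripper_width: 12.7
t 5.4 pos [531.11  63.46 314.45] rot [-9.006e+01  1.000e-02 -7.060e+01] F [ 1.23 -0.63 -1.7 ] w 12.7 q [  6.  12.  79.  -0.  89. -14.]
cm [ 8.895 -0.555 -1.323] twist [ 0.06  0.3  -0.01]
```

```bash
python3 -m pendant '[{"delta_pos":[3,-0.3,-0.5],"twist":[0,0,0],"grip":0},{"delta_pos":[6,-0.5,-1],"twist":[0,0.3,0],"grip":0},{"delta_pos":[8.9,-0.5,-1.3],"twist":[0,0.3,0],"grip":0},{"delta_pos":[8.9,-0.5,-1.3],"twist":[0,0.3,0],"grip":0},{"delta_pos":[8.9,-0.5,-1.3],"twist":[0,0.3,0],"grip":0}]'
python3 - <<'E'
from h import *
from workcell import imaging
plan([*off(BIN,BYAW,-16),320],BYAW)
p,d=imaging.grab_frame('side')
cv2.imwrite('pics/g4.png',cv2.resize(p[80:240,250:410],None,fx=3.7,fy=3.7,interpolation=cv2.INTER_CUBIC)[:,:,::-1])
ci=imaging.camera_info('side');np.save('s4d.npy',d);np.save('s4p.npy',p)
w,_=imaging.grab_frame('wrist');cv2.imwrite('pics/g4w.png',w[:,:,::-1])
E
```

```text
time_s: 5.9
ee_pos: [547.6, -23.2, 319.6]
ee_rot: [-90.1, 0.1, -71.3]
force: [0.8, 0.5, -1.9]
gripper_width: 12.7
t 5.9 pos [547.6  -23.2  319.62] rot [-9.008e+01  8.000e-02 -7.126e+01] F [ 0.8   0.52 -1.93] w 12.7 q [ -4.  13.  77.   0.  90. -22.]
cm [ 0.174 -0.038  0.003] twist [ 0.08 -0.36 -0.08]
```

View pics/g4.png

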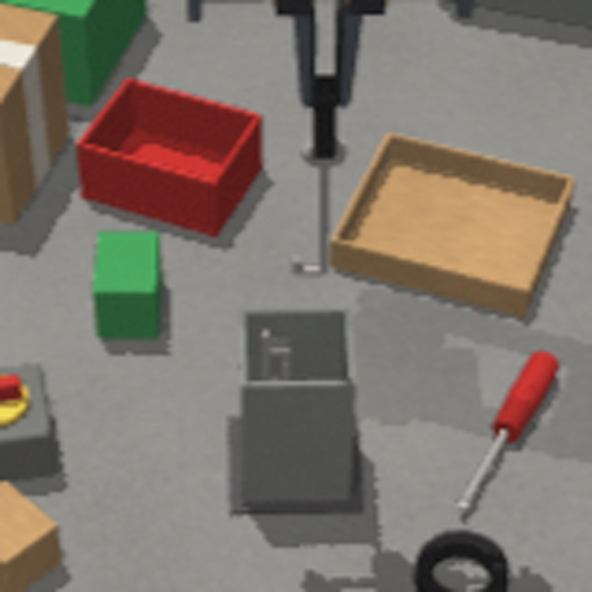

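View pics/g4w.png

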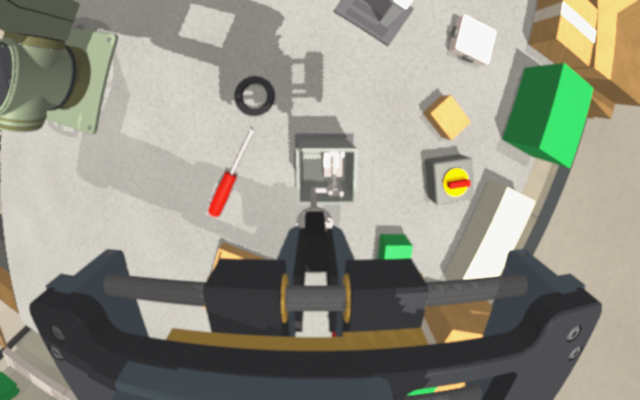

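The side crop shows the rod hanging plumb (shank at x≈323, hook at (308,268)), with the bin and hanger below at (295,350). I check the rod's measured position against the bin in the same camera.

```bash
python3 - <<'E'
from h import *
from workcell import imaging
s=imaging.camera_info('side');t=imaging.camera_info('top')
for z in(300,260,230,207,201.7): print(z,proj(s,[547.6,-23.2,z]).round(1))
a=off((547.6,-23.2),18.7,18); print('tip',proj(s,[*a,216.7]).round(1))
p=np.load('s4p.npy').astype(int)
for r in range(118,158,3):print(r,p[r,325:350].sum(1)//3)
# predicted bin corners & bar ends
for sx,sy in((-40,-38),(-40,38),(40,38),(40,-38)):
    c=off(BIN,BYAW,sx,sy);print('rim',proj(s,[*c,130]).round(1),proj(t,[*c,130]).round(1))
for y in(-31,0,31):
    c=off(BIN,BYAW,14,y);print('bar',proj(s,[*c,64]).round(1),proj(t,[*c,64]).round(1))
q=np.load('top0p.npy');cv2.imwrite('pics/s4z.png',cv2.resize(p[155:225,300:360].astype(np.uint8),None,fx=9,fy=8,interpolation=cv2.INTER_NEAREST)[:,:,::-1])
E
```

```text
300 [336.5 123.4]
260 [336.1 136. ]
230 [335.8 145.1]
207 [335.7 151.9]
201.7 [335.6 153.4]
tip [328.5 149.2]
118 [146 146 145 146 146 146 146 152 157 111  41  23  24  26  28  47  92 140
 148 145 144 142 143 144 145]
121 [146 145 145 144 144 145 123 128 113  72  42  24  25  23  23  48  80  89
 112 135 141 143 144 145 143]
124 [144 143 144 146 148 148 145 139 121  97  89  90  89  91  92 104 111 128
 140 143 142 141 143 142 142]
127 [147 147 148 146 147 147 149 146 143 146 146 115  91 104 135 145 145 145
 144 143 142 145 144 153 128]
130 [145 144 143 144 144 144 144 143 141 144 144 115  89 104 131 141 144 143
 144 145 146 148 143 105  74]
133 [143 143 143 143 141 143 145 146 146 147 147 116  88 104 135 147 147 148
 147 148 153 126  85  71  77]
136 [143 144 144 145 146 146 145 145 144 144 146 116  89 104 133 145 145 145
 149 143 106  72  79  94  99]
139 [142 142 141 141 142 141 142 145 145 143 146 115  89 103 133 146 146 151
 124  83  71  86  97 129 150]
142 [142 141 143 144 145 143 142 142 143 144 143 115  89  99 132 150 134  94
  69  77  90  95 133 152 153]
145 [142 144 144 142 141 141 143 143 142 142 143 114  92 115 113 106 111 122
 129 132 140 150 152 152 152]
148 [140 140 141 142 143 142 141 143 144 143 143 115  93 105  96  83  82  82
  82  82  83  82  80  82  90]
151 [141 141 142 133 113 103 110 132 139 135 135 112  92 107  97  83  82  81
  82  80  81  80  81  82  81]
154 [142 141 141 139 129 122 120 122 122 120 120 118 129 137 140 137 136 113
  92  91  92  93  90  88  85]
157 [143 141 139 141 141 142 144 143 142 140 141 144 144 143 144 142 143 145
 144 144 143 144 145 144 140]
rim [343.4 162.4] [362.9 215.9]
rim [345.  183.2] [333.3 225.3]
rim [313.9 183.8] [323.2 194.5]
rim [313.5 163. ] [352.4 185.4]
bar [323.2 181.5] [350.7 201. ]
bar [323.5 189.9] [339.4 204.5]
bar [323.9 198.4] [328.2 208. ]
```

View pics/s4z.png

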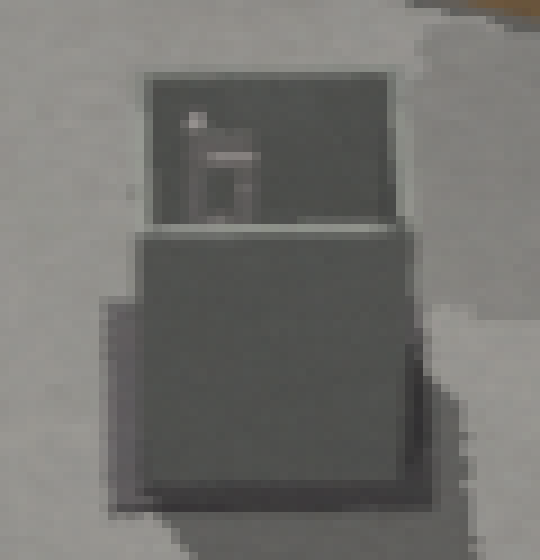

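The camera's offset is the same for the rod and the bin (about +1 px each), so the bin position holds in robot coordinates. I descend beside the bar.

```bash
python3 -m pendant '[{"delta_pos":[0.17,1.5,0],"twist":[0,-0.4,0],"grip":0},{"delta_pos":[0.17,3,0],"twist":[0,-0.4,0],"grip":0},{"delta_pos":[0.17,4.5,0],"twist":[0,-0.4,0],"grip":0},{"delta_pos":[0.17,5.8,0],"twist":[0,-0.4,0],"grip":0},{"delta_pos":[0.17,6.5,0],"twist":[0,-0.4,0],"grip":0}]'
python3 - <<'E'
from h import *
from workcell import imaging
plan([*off(BIN,BYAW,-16),160],BYAW)
p,d=imaging.grab_frame('side')
cv2.imwrite('pics/g5.png',cv2.resize(p[100:230,280:380],None,fx=5,fy=4.5,interpolation=cv2.INTER_CUBIC)[:,:,::-1])
E
```

```text
time_s: 6.5
ee_pos: [547.9, -23.6, 254.4]
ee_rot: [-90.1, 0.1, -70.7]
force: [1.0, 0.2, -1.8]
gripper_width: 12.7
t 6.5 pos [547.86 -23.58 254.39] rot [-9.010e+01  6.000e-02 -7.069e+01] F [ 1.03  0.22 -1.75] w 12.7 q [ -4.  14.  85.   0.  82. -23.]
cm [1.400e-01 9.439e+00 5.000e-03] twist [ 0.1   0.21 -0.06]
```

View pics/g5.png

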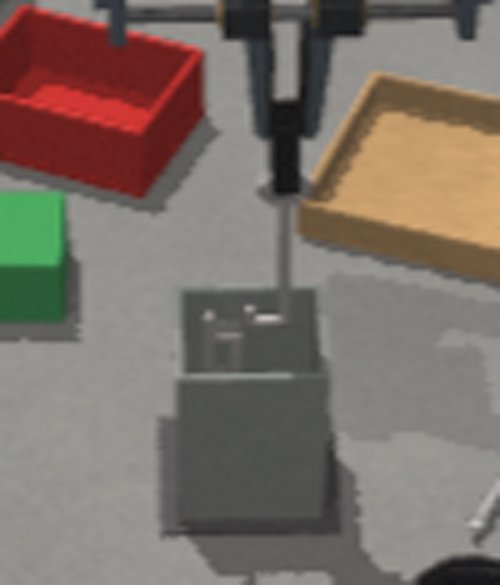

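The hook is inside the bin mouth at (265,315), left-right between the walls at x 185 and 320. I continue down.

```bash
python3 -m pendant '[{"delta_pos":[0.15,1.5,0],"twist":[0,0.2,0],"grip":0},{"delta_pos":[0.15,3,0],"twist":[0,0.2,0],"grip":0},{"delta_pos":[0.15,4.5,0],"twist":[0,0.2,0],"grip":0},{"delta_pos":[0.15,6,0],"twist":[0,0.2,0],"grip":0},{"delta_pos":[0.15,7,0],"twist":[0,0.2,0],"grip":0}]'
python3 - <<'E'
from h import *
plan([*off(BIN,BYAW,-16),160],BYAW)
E
```

```text
time_s: 7.05
ee_pos: [549.0, -25.7, 185.1]
ee_rot: [-90.0, 0.0, -71.0]
force: [0.5, 0.4, -1.2]
gripper_width: 12.8
t 7.05 pos [549.03 -25.71 185.15] rot [-9.001e+01  2.000e-02 -7.095e+01] F [ 0.48  0.37 -1.2 ] w 12.8 q [ -4.  16.  92.   0.  72. -23.]
cm [-0.109  2.515 -0.051] twist [ 0.01 -0.05 -0.02]
```

```bash
python3 -m pendant '[{"delta_pos":[-0.1,1,0],"twist":[0,0,0],"grip":0},{"delta_pos":[-0.1,2,0],"twist":[0,0,0],"grip":0},{"delta_pos":[-0.1,2.5,0],"twist":[0,0,0],"grip":0},{"delta_pos":[-0.1,2.5,0],"twist":[0,0,0],"grip":0},{"delta_pos":[-0.1,2.5,0],"twist":[0,0,0],"grip":0}]'
python3 - <<'E'
from h import *
from workcell import imaging
plan([*off(BIN,BYAW,5),160],BYAW)
w,_=imaging.grab_frame('top');cv2.imwrite('pics/g6.png',cv2.resize(w[150:250,270:400],None,fx=5,fy=5,interpolation=cv2.INTER_CUBIC)[:,:,::-1])
w,_=imaging.grab_frame('wrist');cv2.imwrite('pics/g6w.png',cv2.resize(w[100:260,230:410],None,fx=4,fy=3.7,interpolation=cv2.INTER_CUBIC)[:,:,::-1])
E
```

```text
time_s: 7.55
ee_pos: [549.2, -25.4, 160.9]
ee_rot: [-90.0, -0.0, -71.0]
force: [0.4, 0.5, -1.5]
gripper_width: 12.8
t 7.55 pos [549.17 -25.39 160.94] rot [-8.996e+01 -1.000e-02 -7.100e+01] F [ 0.45  0.55 -1.54] w 12.8 q [ -4.  17.  94.   0.  69. -23.]
cm [-0.088  0.095  2.025] twist [-0.04 -0.1   0.01]
```

View pics/g6.png

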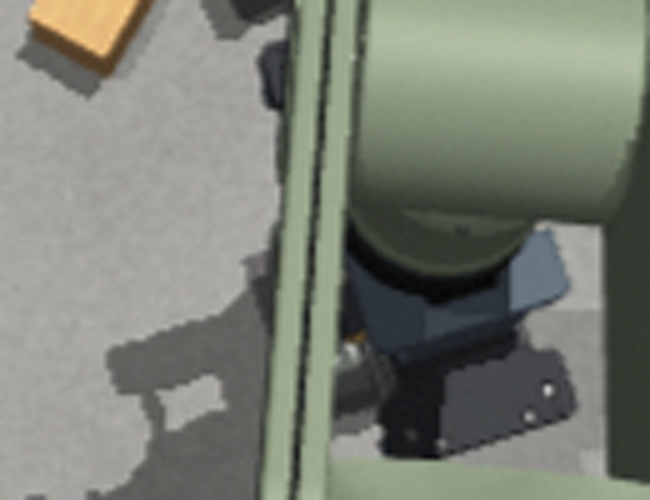

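View pics/g6w.png

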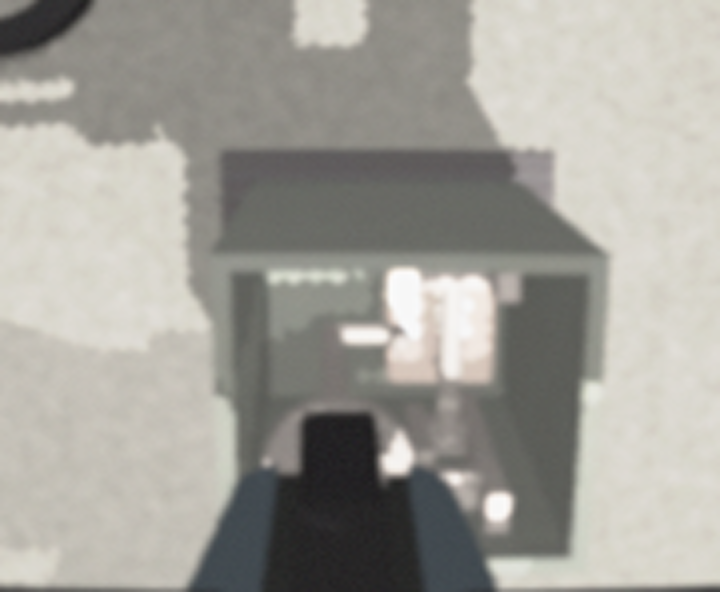

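The wrist crop shows the hook at (340–410,333), level with the middle of the white module (rows 268–383). The bar runs vertically at x≈448, and the hook is still on its −x side. I slide it under the bar.

```bash
python3 -m pendant '[{"delta_pos":[-0.05,0.05,0.4],"twist":[0,0,0],"grip":0},{"delta_pos":[-0.05,0.05,0.8],"twist":[0,0,0],"grip":0},{"delta_pos":[-0.05,0.05,1.2],"twist":[0,0,0],"grip":0},{"delta_pos":[-0.05,0.05,1.6],"twist":[0,0,0],"grip":0},{"delta_pos":[-0.05,0.05,2.0],"twist":[0,0,0],"grip":0}]'
python3 - <<'E'
from h import *
from workcell import imaging
plan([*off(BIN,BYAW,5),160],BYAW)
w,_=imaging.grab_frame('wrist');cv2.imwrite('pics/g7w.png',cv2.resize(w[100:260,230:410],None,fx=4,fy=3.7,interpolation=cv2.INTER_CUBIC)[:,:,::-1])
E
```

```text
time_s: 8.15
ee_pos: [568.1, -18.2, 160.1]
ee_rot: [-90.0, 0.0, -71.0]
force: [0.3, -0.4, -1.3]
gripper_width: 12.7
t 8.15 pos [568.06 -18.23 160.12] rot [-89.99   0.   -70.99] F [ 0.3  -0.42 -1.31] w 12.7 q [ -3.  18.  92.   0.  70. -22.]
cm [-0.027  0.012  0.005] twist [-0.01 -0.09 -0.  ]
```

View pics/g7w.png

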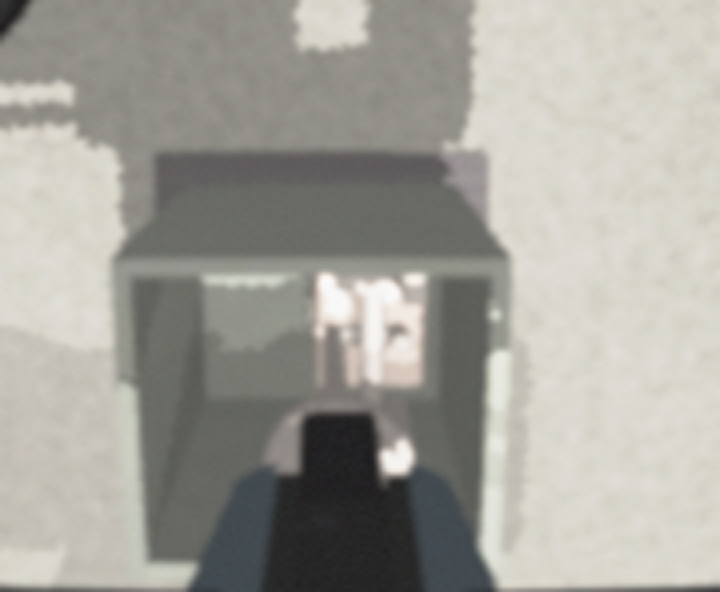

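The hook is under the bar: shank at x≈335, bar at 372, tip at 405. I raise gently, watching Fz (baseline about −1.4 N).

```bash
python3 -m pendant '[{"delta_pos":[0,-0.4,0],"twist":[0,0,0],"grip":0},{"delta_pos":[0,-0.8,0],"twist":[0,0,0],"grip":0},{"delta_pos":[0,-1.1,0],"twist":[0,0,0],"grip":0},{"delta_pos":[0,-1.4,0],"twist":[0,0,0],"grip":0},{"delta_pos":[0,-1.7,0],"twist":[0,0,0],"grip":0}]'
python3 -m pendant '[{"delta_pos":[0,-0.2,0],"twist":[0,0,0],"grip":0},{"delta_pos":[0,-0.4,0],"twist":[0,0,0],"grip":0},{"delta_pos":[0,-0.6,0],"twist":[0,0,0],"grip":0},{"delta_pos":[0,-0.8,0],"twist":[0,0,0],"grip":0},{"delta_pos":[0,-0.8,0],"twist":[0,0,0],"grip":0}]'
```

```text
time_s: 8.7
ee_pos: [567.3, -18.4, 177.2]
ee_rot: [-90.0, 0.0, -71.0]
force: [-0.6, 0.9, -2.4]
gripper_width: 12.6
time_s: 9.2
ee_pos: [567.8, -18.4, 185.4]
ee_rot: [-90.0, -0.0, -71.0]
force: [0.8, 0.9, -1.5]
gripper_width: 13.0
```

```bash
python3 -m pendant '[{"delta_pos":[0,-0.1,0],"twist":[0,0,0],"grip":0},{"delta_pos":[0,-0.2,0],"twist":[0,0,0],"grip":0},{"delta_pos":[0,-0.3,0],"twist":[0,0,0],"grip":0},{"delta_pos":[0,-0.4,0],"twist":[0,0,0],"grip":0},{"delta_pos":[0,-0.4,0],"twist":[0,0,0],"grip":0}]'
python3 -m pendant '[{"delta_pos":[0,-0.05,0],"twist":[0,0,0],"grip":0},{"delta_pos":[0,-0.1,0],"twist":[0,0,0],"grip":0},{"delta_pos":[0,-0.15,0],"twist":[0,0,0],"grip":0},{"delta_pos":[0,-0.15,0],"twist":[0,0,0],"grip":0},{"delta_pos":[0,-0.15,0],"twist":[0,0,0],"grip":0}]'
```

```text
time_s: 9.7
ee_pos: [567.7, -18.4, 189.3]
ee_rot: [-90.0, -0.0, -71.0]
force: [-0.2, -0.5, -1.7]
gripper_width: 12.7
time_s: 10.2
ee_pos: [567.6, -18.4, 190.6]
ee_rot: [-90.0, 0.0, -71.0]
force: [-0.3, 0.0, -3.5]
gripper_width: 13.1
```

```bash
python3 -m pendant '[{"delta_pos":[0,-0.05,0],"twist":[0,0,0],"grip":0},{"delta_pos":[0,-0.1,0],"twist":[0,0,0],"grip":0},{"delta_pos":[0,-0.15,0],"twist":[0,0,0],"grip":0},{"delta_pos":[0,-0.15,0],"twist":[0,0,0],"grip":0},{"delta_pos":[0,-0.15,0],"twist":[0,0,0],"grip":0}]'; python3 - <<'E'
from workcell import imaging
import cv2
w,_=imaging.grab_frame('wrist');cv2.imwrite('pics/g8w.png',cv2.resize(w[100:260,230:410],None,fx=4,fy=3.7,interpolation=cv2.INTER_CUBIC)[:,:,::-1])
E
```

```text
time_s: 10.7
ee_pos: [567.6, -18.4, 192.2]
ee_rot: [-90.0, 0.0, -71.0]
force: [-0.5, 0.1, -2.0]
gripper_width: 12.7
```

View pics/g8w.png

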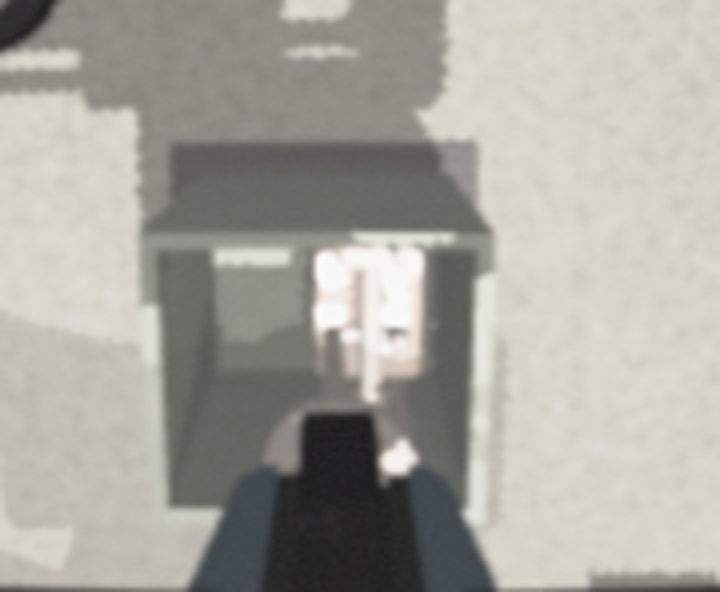

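The bar is rising with the hook: the module keeps its size in view while the bin recedes. I continue in small steps.

```bash
python3 -m pendant '[{"delta_pos":[0,-0.05,0],"twist":[0,0,0],"grip":0},{"delta_pos":[0,-0.1,0],"twist":[0,0,0],"grip":0},{"delta_pos":[0,-0.15,0],"twist":[0,0,0],"grip":0},{"delta_pos":[0,-0.2,0],"twist":[0,0,0],"grip":0},{"delta_pos":[0,-0.2,0],"twist":[0,0,0],"grip":0}]'
```

```text
time_s: 11.25
ee_pos: [567.7, -18.4, 194.2]
ee_rot: [-90.0, 0.0, -71.0]
force: [0.1, -0.3, -2.7]
gripper_width: 12.9
```

```bash
python3 -m pendant '[{"delta_pos":[0,-0.05,0],"twist":[0,0,0],"grip":0},{"delta_pos":[0,-0.1,0],"twist":[0,0,0],"grip":0},{"delta_pos":[0,-0.15,0],"twist":[0,0,0],"grip":0},{"delta_pos":[0,-0.15,0],"twist":[0,0,0],"grip":0},{"delta_pos":[0,-0.15,0],"twist":[0,0,0],"grip":0}]'; python3 -c "
from workcell import state
print(state()['effort'].round(2))"
```

```text
time_s: 11.75
ee_pos: [567.6, -18.4, 195.6]
ee_rot: [-90.0, 0.0, -71.0]
force: [-0.1, -0.2, -3.6]
gripper_width: 13.0
[ -0.   -41.88 -24.66   0.06   0.05   0.  ]
```

```bash
python3 -m pendant '[{"delta_pos":[0,-0.05,0],"twist":[0,0,0],"grip":0},{"delta_pos":[0,-0.1,0],"twist":[0,0,0],"grip":0},{"delta_pos":[0,-0.1,0],"twist":[0,0,0],"grip":0},{"delta_pos":[0,-0.1,0],"twist":[0,0,0],"grip":0},{"delta_pos":[0,-0.1,0],"twist":[0,0,0],"grip":0}]'; python3 -c "
from workcell import state
print(state()['effort'].round(2))"
```

```text
time_s: 12.25
ee_pos: [567.6, -18.4, 196.6]
ee_rot: [-90.0, 0.0, -71.0]
force: [0.5, 0.4, -3.2]
gripper_width: 12.7
[ -0.   -41.85 -24.67   0.06   0.05   0.  ]
```

```bash
python3 -m pendant '[{"delta_pos":[0,-0.05,0],"twist":[0,0,0],"grip":0},{"delta_pos":[0,-0.1,0],"twist":[0,0,0],"grip":0},{"delta_pos":[0,-0.15,0],"twist":[0,0,0],"grip":0},{"delta_pos":[0,-0.15,0],"twist":[0,0,0],"grip":0},{"delta_pos":[0,-0.15,0],"twist":[0,0,0],"grip":0}]'; python3 -c "
from workcell import state
print(state()['effort'].round(2))"
```

```text
time_s: 12.75
ee_pos: [567.6, -18.4, 198.1]
ee_rot: [-90.0, 0.0, -71.0]
force: [0.3, -0.0, -2.9]
gripper_width: 12.3
[ -0.   -41.85 -24.71   0.06   0.05   0.  ]
```

```bash
python3 -m pendant '[{"delta_pos":[0,-0.05,0],"twist":[0,0,0],"grip":0},{"delta_pos":[0,-0.1,0],"twist":[0,0,0],"grip":0},{"delta_pos":[0,-0.15,0],"twist":[0,0,0],"grip":0},{"delta_pos":[0,-0.15,0],"twist":[0,0,0],"grip":0},{"delta_pos":[0,-0.15,0],"twist":[0,0,0],"grip":0}]'; python3 -c "
from workcell import state
print(state()['effort'].round(2))"
```

```text
time_s: 13.25
ee_pos: [567.6, -18.4, 199.7]
ee_rot: [-90.0, 0.0, -71.0]
force: [-0.1, -0.4, -2.9]
gripper_width: 13.0
[ -0.   -41.83 -24.74   0.06   0.05   0.  ]
```

```bash
python3 -m pendant '[{"delta_pos":[0,-0.05,0],"twist":[0,0,0],"grip":0},{"delta_pos":[0,-0.1,0],"twist":[0,0,0],"grip":0},{"delta_pos":[0,-0.15,0],"twist":[0,0,0],"grip":0},{"delta_pos":[0,-0.15,0],"twist":[0,0,0],"grip":0},{"delta_pos":[0,-0.15,0],"twist":[0,0,0],"grip":0}]'; python3 -c "
from workcell import state
print(state()['effort'].round(2))"
```

```text
time_s: 13.75
ee_pos: [567.6, -18.4, 201.2]
ee_rot: [-90.0, 0.0, -71.0]
force: [-0.8, 0.8, -2.3]
gripper_width: 12.8
[ 1.000e-02 -4.182e+01 -2.476e+01  6.000e-02  5.000e-02  0.000e+00]
```

```bash
python3 -m pendant '[{"delta_pos":[0,-0.05,0],"twist":[0,0,0],"grip":0},{"delta_pos":[0,-0.1,0],"twist":[0,0,0],"grip":0},{"delta_pos":[0,-0.15,0],"twist":[0,0,0],"grip":0},{"delta_pos":[0,-0.15,0],"twist":[0,0,0],"grip":0},{"delta_pos":[0,-0.15,0],"twist":[0,0,0],"grip":0}]'; python3 -c "
from workcell import state
print(state()['effort'].round(2))"
```

```text
time_s: 14.25
ee_pos: [567.4, -18.3, 202.2]
ee_rot: [-90.0, 0.0, -71.0]
force: [0.8, -0.8, -5.6]
gripper_width: 12.8
[-4.000e-02 -4.362e+01 -2.594e+01  3.000e-02  1.300e-01  0.000e+00]
```

Contact: joint effort and Fz both jumped about 3 N at TCP z≈202, a bar rise of about 29 mm. That is the closed top of the slots. I back down 2.7 mm to the middle of the window, then draw to −x in small steps.

```bash
python3 -m pendant '[{"delta_pos":[0,0.15,0],"twist":[0,0,0],"grip":0},{"delta_pos":[0,0.28,0],"twist":[0,0,0],"grip":0},{"delta_pos":[0,0.28,-0.1],"twist":[0,0,0],"grip":0},{"delta_pos":[0,0.28,-0.2],"twist":[0,0,0],"grip":0},{"delta_pos":[0,0.28,-0.3],"twist":[0,0,0],"grip":0}]'; python3 -c "
from workcell import state
print(state()['effort'].round(2))"
```

```text
time_s: 14.75
ee_pos: [564.7, -19.4, 200.1]
ee_rot: [-90.0, -0.0, -71.0]
force: [0.1, -0.3, -2.1]
gripper_width: 12.5
[ 4.000e-02 -4.139e+01 -2.476e+01  6.000e-02  5.000e-02  1.000e-02]
```

```bash
python3 -m pendant '[{"delta_pos":[0,0,-0.1],"twist":[0,0,0],"grip":0},{"delta_pos":[0,0,-0.2],"twist":[0,0,0],"grip":0},{"delta_pos":[0,0,-0.2],"twist":[0,0,0],"grip":0},{"delta_pos":[0,0,-0.2],"twist":[0,0,0],"grip":0},{"delta_pos":[0,0,-0.2],"twist":[0,0,0],"grip":0}]'; python3 -c "
from workcell import state
print(state()['effort'].round(2))"
```

```text
time_s: 15.25
ee_pos: [562.9, -20.0, 199.9]
ee_rot: [-90.0, 0.0, -71.0]
force: [-0.8, -0.4, -2.9]
gripper_width: 12.8
[-1.000e-02 -4.139e+01 -2.468e+01  6.000e-02  5.000e-02  0.000e+00]
```

```bash
python3 -m pendant '[{"delta_pos":[0,0.05,-0.1],"twist":[0,0,0],"grip":0},{"delta_pos":[0,0.05,-0.15],"twist":[0,0,0],"grip":0},{"delta_pos":[0,0.05,-0.2],"twist":[0,0,0],"grip":0},{"delta_pos":[0,0.05,-0.2],"twist":[0,0,0],"grip":0},{"delta_pos":[0,0.05,-0.2],"twist":[0,0,0],"grip":0}]'; python3 -c "
from workcell import state
print(state()['effort'].round(2))"
```

```text
time_s: 15.75
ee_pos: [561.0, -20.7, 199.4]
ee_rot: [-90.0, 0.0, -71.0]
force: [0.7, -0.7, -3.2]
gripper_width: 12.5
[-1.000e-02 -4.118e+01 -2.464e+01  5.000e-02  6.000e-02 -0.000e+00]
```

```bash
python3 -m pendant '[{"delta_pos":[0,0,-0.1],"twist":[0,0,0],"grip":0},{"delta_pos":[0,0,-0.15],"twist":[0,0,0],"grip":0},{"delta_pos":[0,0,-0.2],"twist":[0,0,0],"grip":0},{"delta_pos":[0,0,-0.2],"twist":[0,0,0],"grip":0},{"delta_pos":[0,0,-0.2],"twist":[0,0,0],"grip":0}]'; python3 - <<'E'
from workcell import imaging,state
import cv2
print(state()['effort'].round(2))
w,_=imaging.grab_frame('wrist');cv2.imwrite('pics/g9w.png',cv2.resize(w[100:260,230:410],None,fx=4,fy=3.7,interpolation=cv2.INTER_CUBIC)[:,:,::-1])
E
```

```text
time_s: 16.25
ee_pos: [559.1, -21.3, 199.4]
ee_rot: [-90.0, 0.0, -71.0]
force: [0.2, 0.9, -2.0]
gripper_width: 12.8
[-1.000e-02 -4.101e+01 -2.464e+01  5.000e-02  6.000e-02 -0.000e+00]
```

View pics/g9w.png

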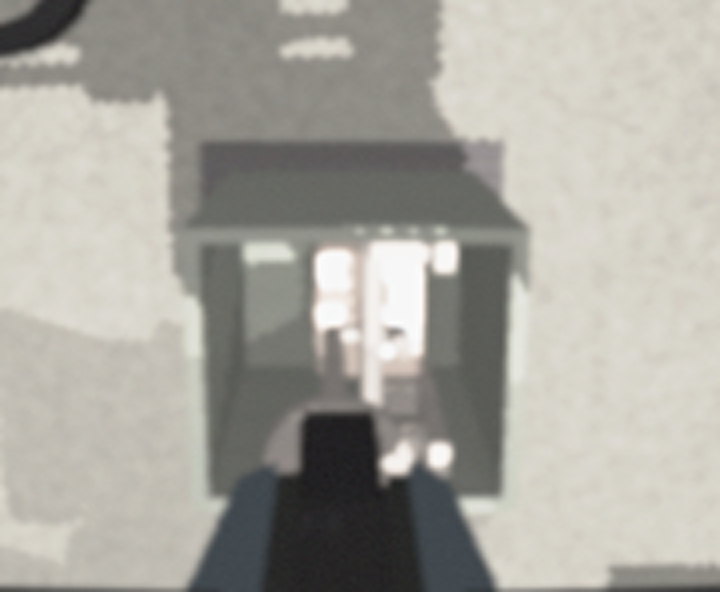

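The bar at x≈370 has moved with the hook toward −x, away from the slot strips, with no added force. I continue.

```bash
python3 -m pendant '[{"delta_pos":[0,0,-0.1],"twist":[0,0,0],"grip":0},{"delta_pos":[0,0,-0.2],"twist":[0,0,0],"grip":0},{"delta_pos":[0,0,-0.3],"twist":[0,0,0],"grip":0},{"delta_pos":[0,0,-0.4],"twist":[0,0,0],"grip":0},{"delta_pos":[0,0,-0.5],"twist":[0,0,0],"grip":0}]'
```

```text
time_s: 16.8
ee_pos: [554.3, -23.0, 199.4]
ee_rot: [-90.0, 0.0, -71.0]
force: [0.5, -0.2, -3.1]
gripper_width: 12.8
```

```bash
python3 -m pendant '[{"delta_pos":[0,0,-0.1],"twist":[0,0,0],"grip":0},{"delta_pos":[0,0,-0.2],"twist":[0,0,0],"grip":0},{"delta_pos":[0,0,-0.4],"twist":[0,0,0],"grip":0},{"delta_pos":[0,0,-0.6],"twist":[0,0,0],"grip":0},{"delta_pos":[0,0,-0.8],"twist":[0,0,0],"grip":0}]'; python3 - <<'E'
from workcell import imaging,state
from h import *
print(state()['effort'].round(2))
plan([*off(BIN,BYAW,-17),199],BYAW)
w,_=imaging.grab_frame('wrist');cv2.imwrite('pics/g10w.png',cv2.resize(w[100:260,230:410],None,fx=4,fy=3.7,interpolation=cv2.INTER_CUBIC)[:,:,::-1])
E
```

```text
time_s: 17.3
ee_pos: [546.6, -25.6, 199.3]
ee_rot: [-90.0, 0.0, -71.0]
force: [-0.4, 0.5, -2.0]
gripper_width: 12.4
[ 8.000e-02 -3.964e+01 -2.469e+01  6.000e-02  6.000e-02  1.000e-02]
t 17.3 pos [546.59 -25.61 199.33] rot [-9.0e+01  1.0e-02 -7.1e+01] F [-0.44  0.53 -2.03] w 12.4 q [ -4.  15.  91.   0.  74. -23.]
cm [-0.021  0.033  0.075] twist [-0.   -0.1  -0.01]
```

View pics/g10w.png

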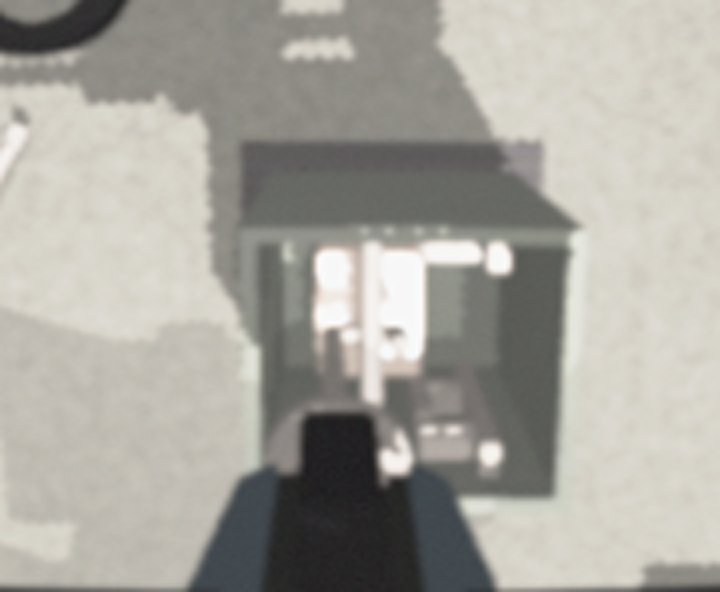

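The bar at x≈370 is clear of the strips (x 425–510). I pause briefly, then lift.

```bash
python3 -m pendant '[{"delta_pos":[0,0,0.1],"twist":[0,0,0],"grip":0},{"delta_pos":[0,0,0.1],"twist":[0,0,0],"grip":0},{"delta_pos":[0,-0.2,0.1],"twist":[0,0,0],"grip":0},{"delta_pos":[0,-0.6,0.1],"twist":[0,0,0],"grip":0},{"delta_pos":[0,-1,0.1],"twist":[0,0,0],"grip":0}]'
python3 -m pendant '[{"delta_pos":[0,-0.6,0],"twist":[0,0,0],"grip":0},{"delta_pos":[0,-1.3,0],"twist":[0,0,0],"grip":0},{"delta_pos":[0,-2,0],"twist":[0,0,0],"grip":0},{"delta_pos":[0,-2.7,0],"twist":[0,0,0],"grip":0},{"delta_pos":[0,-3.4,0],"twist":[0,0,0],"grip":0}]'
```

```text
time_s: 17.85
ee_pos: [547.8, -25.2, 209.7]
ee_rot: [-90.0, 0.0, -71.0]
force: [-0.8, -0.1, -3.3]
gripper_width: 12.7
time_s: 18.35
ee_pos: [547.8, -25.2, 244.1]
ee_rot: [-90.0, -0.0, -71.0]
force: [-0.3, -0.2, -2.4]
gripper_width: 13.0
```

```bash
python3 -m pendant '[{"delta_pos":[0,-0.8,0],"twist":[0,0,0],"grip":0},{"delta_pos":[0,-2,0],"twist":[0,0,0],"grip":0},{"delta_pos":[0,-3.3,0],"twist":[0,0,0],"grip":0},{"delta_pos":[0,-4.6,0],"twist":[0,0,0],"grip":0},{"delta_pos":[0,-5.9,0],"twist":[0,0,0],"grip":0}]'
python3 -m pendant '[{"delta_pos":[0,-0.8,0],"twist":[0,0,0],"grip":0},{"delta_pos":[0,-1.8,0],"twist":[0,0,0],"grip":0},{"delta_pos":[0,-2.8,0],"twist":[0,0,0],"grip":0},{"delta_pos":[0,-3.3,0],"twist":[0,0,0],"grip":0},{"delta_pos":[0,-3.5,0],"twist":[0,0,0],"grip":0}]'
python3 - <<'E'
from workcell import imaging,state
from h import *
plan([*TRAY,330],-3.3)
p,d=imaging.grab_frame('side');cv2.imwrite('pics/g11.png',cv2.resize(p[50:240,250:410],None,fx=3.5,fy=3.1,interpolation=cv2.INTER_CUBIC)[:,:,::-1])
E
```

```text
time_s: 18.85
ee_pos: [547.8, -25.2, 303.6]
ee_rot: [-90.0, -0.0, -71.0]
force: [0.1, -0.2, -1.6]
gripper_width: 12.4
time_s: 19.35
ee_pos: [548.0, -25.2, 338.0]
ee_rot: [-90.0, -0.0, -71.0]
force: [-0.0, -0.6, -2.8]
gripper_width: 12.8
t 19.35 pos [547.96 -25.22 337.95] rot [-8.995e+01 -1.000e-02 -7.099e+01] F [-0.02 -0.62 -2.83] w 12.8 q [ -4.  13.  75.   0.  93. -23.]
cm [ 25.488   0.791 -12.711] twist [-0.05 22.31  0.  ]
```

View pics/g11.png

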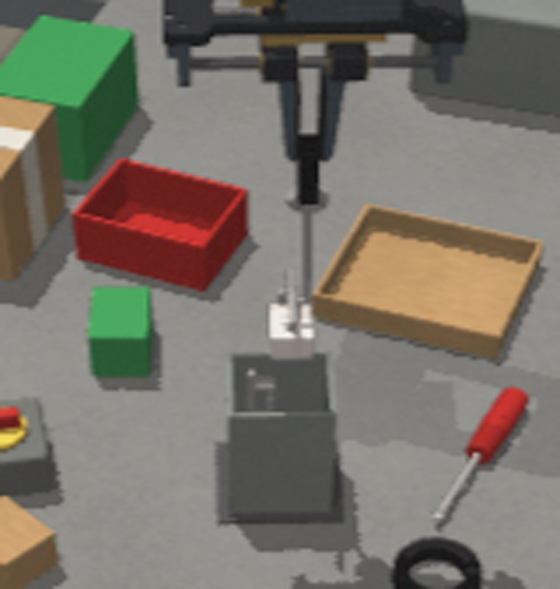

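The hanger hangs level on the hook at (293,310) above the bin. I carry it to the tray smoothly, keeping its orientation.

```bash
python3 - <<'E'
from h import *
plan([*off(TRAY,19,-9),330],19)
E
python3 -m pendant '[{"delta_pos":[0.4,0,-0.2],"twist":[0,0,0],"grip":0},{"delta_pos":[1.2,0,-0.6],"twist":[0,0,0],"grip":0},{"delta_pos":[2.4,0,-1.2],"twist":[0,0,0],"grip":0},{"delta_pos":[4,0,-2],"twist":[0,0,0],"grip":0},{"delta_pos":[6,0,-3],"twist":[0,0,0],"grip":0}]'
python3 -m pendant '[{"delta_pos":[2.2,0,-1.1],"twist":[0,0,0],"grip":0},{"delta_pos":[4.4,0,-2.2],"twist":[0,0,0],"grip":0},{"delta_pos":[6.6,0,-3.3],"twist":[0,0,0],"grip":0},{"delta_pos":[8.8,0,-4.4],"twist":[0,0,0],"grip":0},{"delta_pos":[11,0,-5.5],"twist":[0,0,0],"grip":0}]'
python3 - <<'E'
from h import *
plan([*off(TRAY,19,-9),330],19)
E
```

```text
t 19.4 pos [547.9  -25.22 337.81] rot [-8.997e+01 -1.000e-02 -7.100e+01] F [-0.53 -0.3  -2.2 ] w 12.5 q [ -4.  13.  75.   0.  93. -23.]
cm [ 25.491   0.776 -13.603] twist [-0.03  0.    0.01]
time_s: 19.9
ee_pos: [538.5, -93.0, 337.1]
ee_rot: [-90.0, 0.0, -71.0]
force: [0.1, -0.8, -3.3]
gripper_width: 12.6
time_s: 20.4
ee_pos: [521.9, -215.8, 337.1]
ee_rot: [-90.0, 0.0, -71.1]
force: [0.2, 0.5, -2.4]
gripper_width: 13.0
t 20.4 pos [ 521.86 -215.8   337.08] rot [-90.04   0.   -71.05] F [ 0.16  0.51 -2.42] w 13.0 q [-24.  14.  72.  -0.  93. -43.]
cm [ 8.325  0.711 -4.927] twist [ 0.04 -0.05 -0.  ]
```

```bash
python3 -m pendant '[{"delta_pos":[2.2,0,-1.3],"twist":[0,0,0],"grip":0},{"delta_pos":[4.2,0,-2.5],"twist":[0,0,0],"grip":0},{"delta_pos":[5.8,0,-3.4],"twist":[0,0,0],"grip":0},{"delta_pos":[7,0,-4.1],"twist":[0,0,0],"grip":0},{"delta_pos":[7.8,0,-4.6],"twist":[0,0,0],"grip":0}]'
python3 -m pendant '[{"delta_pos":[0.5,0,-0.3],"twist":[0,0,0],"grip":0},{"delta_pos":[0.5,1,-0.3],"twist":[0,0,0],"grip":0},{"delta_pos":[0.5,2.5,-0.3],"twist":[0,0,0],"grip":0},{"delta_pos":[0.5,4,-0.3],"twist":[0,0,0],"grip":0},{"delta_pos":[0.5,5.5,-0.3],"twist":[0,0,0],"grip":0}]'
python3 - <<'E'
from workcell import imaging,state
from h import *
plan([*off(TRAY,19,-9),175],19)
p,d=imaging.grab_frame('side');cv2.imwrite('pics/g12.png',cv2.resize(p[20:190,270:440],None,fx=3.5,fy=3.5,interpolation=cv2.INTER_CUBIC)[:,:,::-1])
E
```

```text
time_s: 20.9
ee_pos: [503.9, -303.9, 337.0]
ee_rot: [-90.0, 0.0, -71.1]
force: [0.7, -0.2, -2.5]
gripper_width: 12.4
time_s: 21.4
ee_pos: [503.4, -306.9, 281.1]
ee_rot: [-90.0, 0.1, -70.9]
force: [-0.1, 0.5, -2.8]
gripper_width: 12.8
t 21.4 pos [ 503.41 -306.94  281.07] rot [-9.000e+01  6.000e-02 -7.093e+01] F [-0.06  0.46 -2.83] w 12.8 q [-33.  17.  76.   0.  87. -52.]
cm [ 0.315 10.607 -0.223] twist [ 0.    0.07 -0.06]
```

View pics/g12.png

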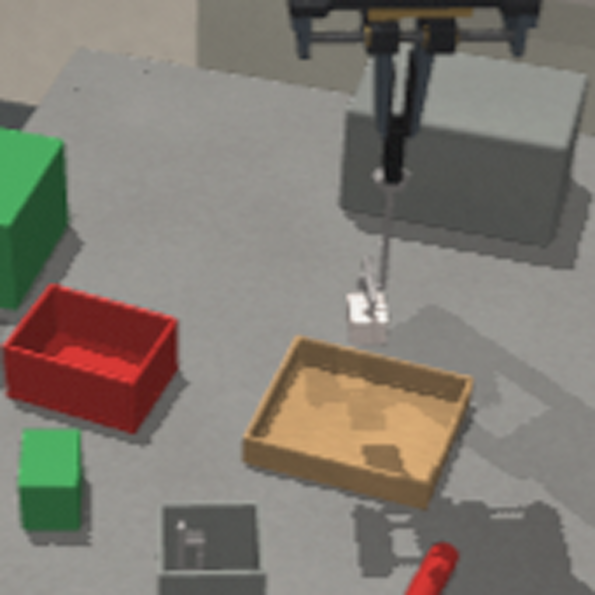

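The hanger at (366,310) hangs above the tray. I lower it, slowing near the expected touch at TCP z≈165.

```bash
python3 -m pendant '[{"delta_pos":[0.2,1.5,-0.2],"twist":[0,0,0],"grip":0},{"delta_pos":[0.2,3.2,-0.2],"twist":[0,0,0],"grip":0},{"delta_pos":[0.2,5,-0.2],"twist":[0,0,0],"grip":0},{"delta_pos":[0.2,7,-0.2],"twist":[0,0,0],"grip":0},{"delta_pos":[0.2,8.5,-0.2],"twist":[0,0,0],"grip":0}]'
python3 -m pendant '[{"delta_pos":[0,0.8,0],"twist":[0,0,0],"grip":0},{"delta_pos":[0,1.2,0],"twist":[0,0,0],"grip":0},{"delta_pos":[0,1.5,0],"twist":[0,0,0],"grip":0},{"delta_pos":[0,1.7,0],"twist":[0,0,0],"grip":0},{"delta_pos":[0,1.8,0],"twist":[0,0,0],"grip":0}]'
python3 - <<'E'
from workcell import imaging,state
from h import *
plan([*off(TRAY,19,-9),165],19)
print(state()['effort'].round(2))
p,d=imaging.grab_frame('side');cv2.imwrite('pics/g13.png',cv2.resize(p[50:190,310:430],None,fx=5,fy=4.2,interpolation=cv2.INTER_CUBIC)[:,:,::-1])
E
```

```text
time_s: 21.95
ee_pos: [501.9, -309.5, 196.0]
ee_rot: [-90.0, 0.1, -70.9]
force: [0.0, 0.7, -3.0]
gripper_width: 12.9
time_s: 22.45
ee_pos: [502.5, -310.7, 179.8]
ee_rot: [-90.0, -0.0, -71.0]
force: [-0.3, 0.2, -2.4]
gripper_width: 12.5
t 22.45 pos [ 502.49 -310.71  179.75] rot [-8.996e+01 -4.000e-02 -7.099e+01] F [-0.29  0.19 -2.41] w 12.5 q [-33.  20.  87.   0.  73. -52.]
cm [-0.025  1.475 -0.013] twist [-0.04  0.01  0.04]
[ 4.000e-02 -4.410e+01 -2.444e+01  3.000e-02  7.000e-02  0.000e+00]
```

View pics/g13.png

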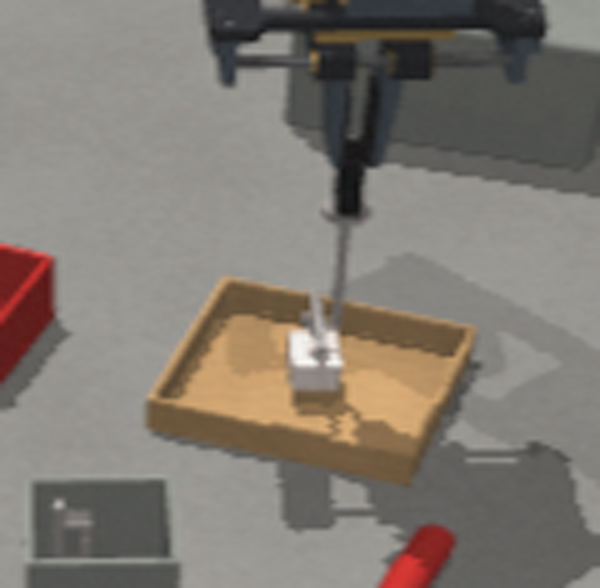

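```bash
python3 -m pendant '[{"delta_pos":[0,0.3,0],"twist":[0,0,0],"grip":0},{"delta_pos":[0,0.6,0],"twist":[0,0,0],"grip":0},{"delta_pos":[0,0.9,0],"twist":[0,0,0],"grip":0},{"delta_pos":[0,1.1,0],"twist":[0,0,0],"grip":0},{"delta_pos":[0,1.2,0],"twist":[0,0,0],"grip":0}]'
python3 -m pendant '[{"delta_pos":[0,0.1,0],"twist":[0,0,0],"grip":0},{"delta_pos":[0,0.2,0],"twist":[0,0,0],"grip":0},{"delta_pos":[0,0.3,0],"twist":[0,0,0],"grip":0},{"delta_pos":[0,0.4,0],"twist":[0,0,0],"grip":0},{"delta_pos":[0,0.5,0],"twist":[0,0,0],"grip":0}]'
python3 -m pendant '[{"delta_pos":[0,0.1,0],"twist":[0,0,0],"grip":0},{"delta_pos":[0,0.2,0],"twist":[0,0,0],"grip":0},{"delta_pos":[0,0.3,0],"twist":[0,0,0],"grip":0},{"delta_pos":[0,0.4,0],"twist":[0,0,0],"grip":0},{"delta_pos":[0,0.4,0],"twist":[0,0,0],"grip":0}]'
python3 - <<'E'
from workcell import imaging,state
print(state()['effort'].round(2))
E
```

```text
time_s: 23.0
ee_pos: [502.1, -310.5, 166.9]
ee_rot: [-90.0, 0.0, -71.0]
force: [0.3, 0.1, -2.7]
gripper_width: 12.6
time_s: 23.5
ee_pos: [502.4, -310.7, 162.5]
ee_rot: [-90.0, -0.0, -71.0]
force: [0.6, 0.0, -0.2]
gripper_width: 12.5
time_s: 24.0
ee_pos: [502.1, -310.5, 158.1]
ee_rot: [-90.0, 0.0, -71.0]
force: [0.2, -0.3, -0.6]
gripper_width: 12.5
[-0.000e+00 -4.357e+01 -2.340e+01  2.000e-02  7.000e-02  0.000e+00]
```

The load is off the hook (Fz −2.7 → −0.5). I lower to mid-clearance (TCP≈151.8) and look.

```bash
python3 -m pendant '[{"delta_pos":[0,0.2,0],"twist":[0,0,0],"grip":0},{"delta_pos":[0,0.4,0],"twist":[0,0,0],"grip":0},{"delta_pos":[0,0.6,0],"twist":[0,0,0],"grip":0},{"delta_pos":[0,0.6,0],"twist":[0,0,0],"grip":0},{"delta_pos":[0,0.6,0],"twist":[0,0,0],"grip":0}]'
python3 - <<'E'
from workcell import imaging,state
from h import *
print(state()['effort'].round(2))
plan([*off(TRAY,19,-9),152],19)
p,d=imaging.grab_frame('side');cv2.imwrite('pics/g14.png',cv2.resize(p[50:190,310:430],None,fx=5,fy=4.2,interpolation=cv2.INTER_CUBIC)[:,:,::-1])
w,_=imaging.grab_frame('wrist');cv2.imwrite('pics/g14w.png',cv2.resize(w[100:260,230:410],None,fx=4,fy=3.7,interpolation=cv2.INTER_CUBIC)[:,:,::-1])
E
```

```text
time_s: 24.5
ee_pos: [502.1, -310.6, 152.2]
ee_rot: [-90.0, 0.0, -71.0]
force: [0.1, 1.1, -0.7]
gripper_width: 12.8
[-0.000e+00 -4.350e+01 -2.315e+01  2.000e-02  9.000e-02  0.000e+00]
t 24.5 pos [ 502.14 -310.6   152.22] rot [-9.0e+01  1.0e-02 -7.1e+01] F [ 0.14  1.12 -0.69] w 12.8 q [-33.  21.  90.   0.  70. -52.]
cm [-0.002  0.022  0.016] twist [ 0.   -0.   -0.01]
```

View pics/g14.png

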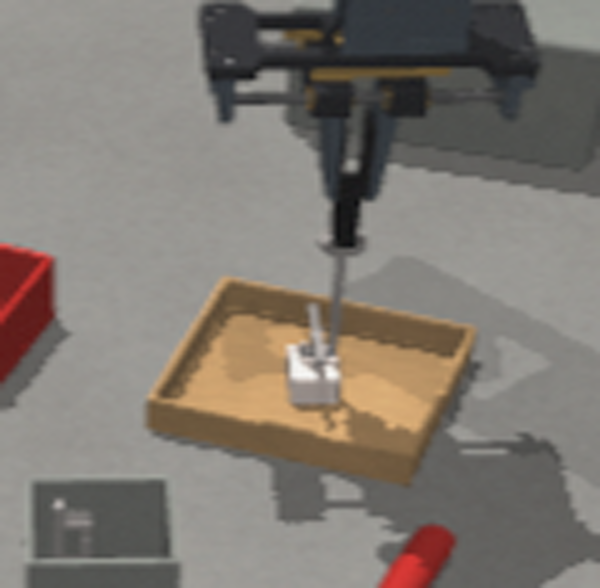

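View pics/g14w.png

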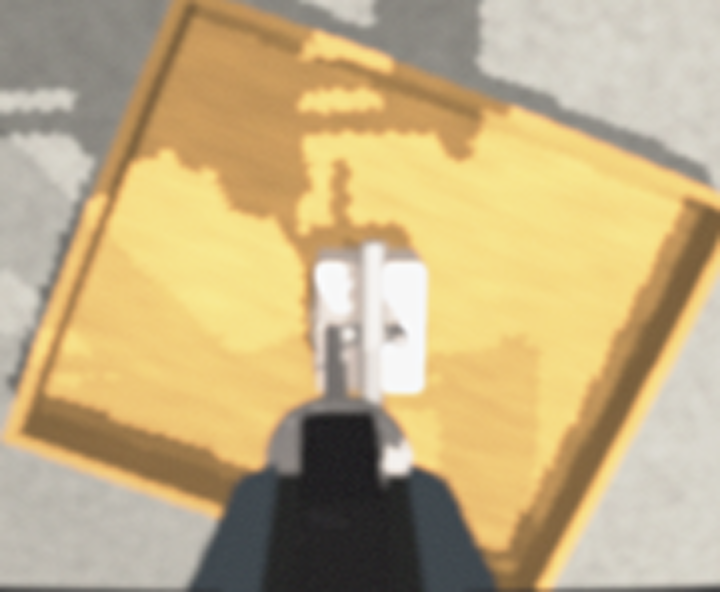

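The hanger stands on the tray floor with the bar at x≈372, the shank at 335 and the hook under the bar. I withdraw slowly toward −x.

```bash
python3 -m pendant '[{"delta_pos":[0,0,-0.1],"twist":[0,0,0],"grip":0},{"delta_pos":[0,0,-0.3],"twist":[0,0,0],"grip":0},{"delta_pos":[0,0,-0.5],"twist":[0,0,0],"grip":0},{"delta_pos":[0,0,-0.7],"twist":[0,0,0],"grip":0},{"delta_pos":[0,0,-0.8],"twist":[0,0,0],"grip":0}]'
python3 - <<'E'
from workcell import imaging,state
from h import *
print(state()['effort'].round(2))
w,_=imaging.grab_frame('wrist');cv2.imwrite('pics/g15w.png',cv2.resize(w[100:260,230:410],None,fx=4,fy=3.7,interpolation=cv2.INTER_CUBIC)[:,:,::-1])
E
```

```text
time_s: 25.1
ee_pos: [494.4, -313.3, 152.3]
ee_rot: [-90.0, 0.0, -71.0]
force: [-0.1, -0.0, -0.7]
gripper_width: 12.9
[ 5.000e-02 -4.311e+01 -2.322e+01  1.000e-02  9.000e-02  0.000e+00]
```

View pics/g15w.png

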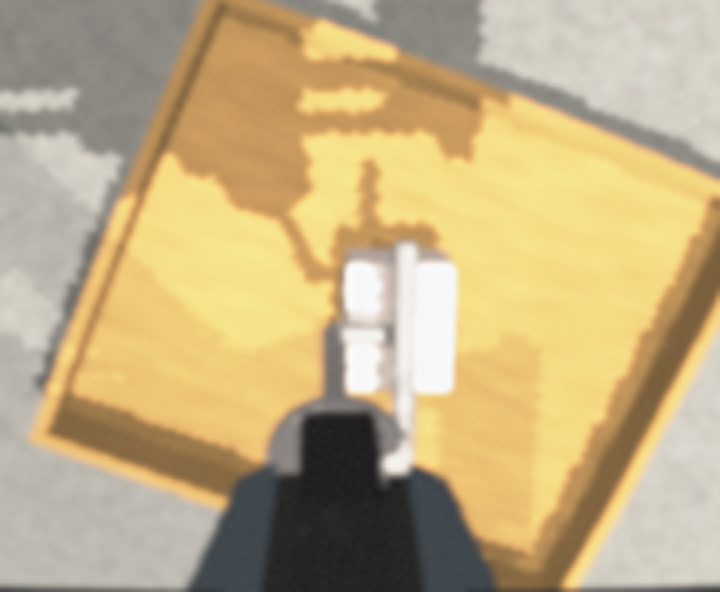

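The bar now shows at x≈405 while the shank stays at 335, so the hook tip is passing under the bar and the hanger has not moved. I keep withdrawing, then lift.

```bash
python3 -m pendant '[{"delta_pos":[0,0,-0.4],"twist":[0,0,0],"grip":0},{"delta_pos":[0,0,-0.9],"twist":[0,0,0],"grip":0},{"delta_pos":[0,0,-1.4],"twist":[0,0,0],"grip":0},{"delta_pos":[0,0,-2],"twist":[0,0,0],"grip":0},{"delta_pos":[0,0,-2.4],"twist":[0,0,0],"grip":0}]'
python3 - <<'E'
from workcell import imaging,state
from h import *
w,_=imaging.grab_frame('wrist');cv2.imwrite('pics/g16w.png',cv2.resize(w[100:260,230:410],None,fx=4,fy=3.7,interpolation=cv2.INTER_CUBIC)[:,:,::-1])
E
```

```text
time_s: 25.65
ee_pos: [471.2, -321.2, 152.3]
ee_rot: [-90.0, 0.0, -71.0]
force: [0.1, -0.4, -0.5]
gripper_width: 12.3
```

View pics/g16w.png

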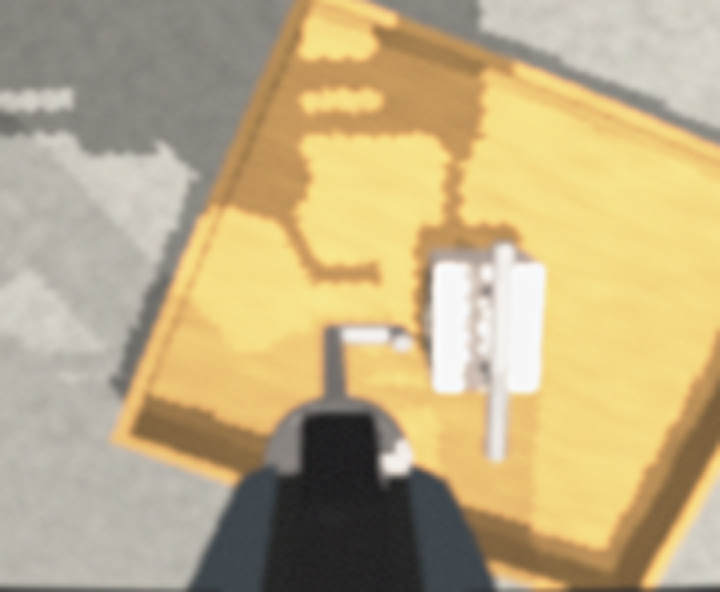

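The hook tip at (405,338) is fully clear of the standing hanger, whose bar is at x≈500. I lift and return to the stand.

```bash
python3 -m pendant '[{"delta_pos":[0,-2,-0.3],"twist":[0,0,0],"grip":0},{"delta_pos":[0,-6,-0.3],"twist":[0,0,0],"grip":0},{"delta_pos":[0,-10,-0.3],"twist":[0,0,0],"grip":0},{"delta_pos":[0,-14,-0.3],"twist":[0,0,0],"grip":0},{"delta_pos":[0,-17,-0.3],"twist":[0,0,0],"grip":0}]'
python3 - <<'E'
from h import *
plan([478.9,280.9,320],-12.1)
E
```

```text
time_s: 26.2
ee_pos: [469.4, -322.3, 325.3]
ee_rot: [-89.9, -0.2, -71.0]
force: [0.5, -0.8, -1.8]
gripper_width: 12.7
t 26.2 pos [ 469.39 -322.31  325.3 ] rot [-89.88  -0.15 -71.  ] F [ 0.55 -0.84 -1.82] w 12.7 q [-36.  15.  74.   0.  91. -55.]
cm [-56.726   0.421  20.535] twist [-0.16 31.1   0.12]
```

```bash
python3 -m pendant '[{"delta_pos":[-2.8,0,1],"twist":[0,2,0],"grip":0},{"delta_pos":[-6.5,0,2.3],"twist":[0,5,0],"grip":0},{"delta_pos":[-10.5,0,3.8],"twist":[0,8,0],"grip":0},{"delta_pos":[-14.5,0,5.2],"twist":[0,11,0],"grip":0},{"delta_pos":[-18.5,0,6.7],"twist":[0,14,0],"grip":0}]'
python3 - <<'E'
from h import *
plan([478.9,280.9,320],-12.1)
E
```

```text
time_s: 26.7
ee_pos: [471.9, -123.8, 322.4]
ee_rot: [-90.0, 0.0, -85.2]
force: [1.2, -0.7, -0.9]
gripper_width: 12.7
t 26.7 pos [ 471.86 -123.78  322.42] rot [-8.997e+01  1.000e-02 -8.516e+01] F [ 1.22 -0.72 -0.88] w 12.7 q [-16.   7.  84.   0.  89. -21.]
cm [-40.264   0.25    4.119] twist [-3.000e-02  1.694e+01 -1.000e-02]
```

```bash
python3 -m pendant '[{"delta_pos":[-4,0,0.4],"twist":[0,2,0],"grip":0},{"delta_pos":[-8,0,0.8],"twist":[0,5,0],"grip":0},{"delta_pos":[-12.2,0,1.2],"twist":[0,8,0],"grip":0},{"delta_pos":[-16.4,0,1.7],"twist":[0,11,0],"grip":0},{"delta_pos":[-20.5,0,2.1],"twist":[0,14,0],"grip":0}]'
python3 - <<'E'
from h import *
plan([478.9,280.9,320],-12.1)
E
```

```text
time_s: 27.2
ee_pos: [475.0, 82.5, 322.6]
ee_rot: [-90.0, 0.0, -99.1]
force: [1.1, -0.4, -1.2]
gripper_width: 13.0
t 27.2 pos [474.98  82.46 322.55] rot [-8.996e+01  2.000e-02 -9.912e+01] F [ 1.07 -0.39 -1.17] w 13.0 q [ 8.  6. 85.  0. 89. 18.]
cm [-19.655   0.261  -2.759] twist [-0.04  2.98 -0.02]
```

```bash
python3 -m pendant '[{"delta_pos":[-4,0,-0.6],"twist":[0,1,0],"grip":0},{"delta_pos":[-8.5,0,-1.2],"twist":[0,2,0],"grip":0},{"delta_pos":[-13,0,-1.8],"twist":[0,3,0],"grip":0},{"delta_pos":[-16.8,0,-2.4],"twist":[0,3,0],"grip":0},{"delta_pos":[-19,0,-2.7],"twist":[0,3,0],"grip":0}]'
python3 -m pendant '[{"delta_pos":[-0.5,1,0],"twist":[0,0,0],"grip":0},{"delta_pos":[-0.5,3,0],"twist":[0,0,0],"grip":0},{"delta_pos":[-0.5,6,0],"twist":[0,0,0],"grip":0},{"delta_pos":[-0.5,9,0],"twist":[0,0,0],"grip":0},{"delta_pos":[-0.5,11,0],"twist":[0,0,0],"grip":0}]'
python3 - <<'E'
from workcell import imaging
from h import *
plan([478.9,280.9,147],-12.1)
p,d=imaging.grab_frame('side');cv2.imwrite('pics/r1.png',cv2.resize(p[180:320,240:400],(640,560),interpolation=cv2.INTER_CUBIC)[:,:,::-1])
E
```

```text
time_s: 27.7
ee_pos: [477.8, 275.6, 322.0]
ee_rot: [-90.0, 0.1, -101.9]
force: [0.6, -1.3, -1.0]
gripper_width: 12.6
time_s: 28.2
ee_pos: [478.2, 275.7, 209.7]
ee_rot: [-90.1, -0.2, -102.0]
force: [0.6, 0.4, -1.9]
gripper_width: 12.5
t 28.2 pos [478.2  275.73 209.65] rot [ -90.14   -0.16 -102.04] F [ 0.59  0.36 -1.89] w 12.5 q [29. 15. 89. -0. 76. 41.]
cm [-0.538  6.264 -0.025] twist [0.14 0.06 0.16]
```

View pics/r1.png

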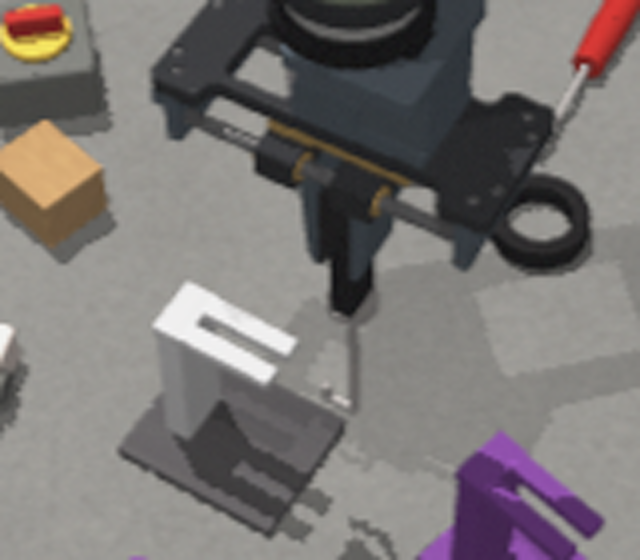

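The rod hangs plumb beside the fork's open end. I correct the lateral offset and go down to entry height.

```bash
python3 -m pendant '[{"delta_pos":[-0.5,1.5,0],"twist":[0,0,0],"grip":0},{"delta_pos":[-0.5,3,0],"twist":[0,0,0],"grip":0},{"delta_pos":[-0.5,4.5,0],"twist":[0,0,0],"grip":0},{"delta_pos":[-0.5,5.5,0],"twist":[0,0,0],"grip":0},{"delta_pos":[-0.5,6,0],"twist":[0,0,0],"grip":0}]'
python3 -m pendant '[{"delta_pos":[0,0,0],"twist":[0,0,0],"grip":0},{"delta_pos":[0,0,0],"twist":[0,0,0],"grip":0},{"delta_pos":[0,0,0],"twist":[0,0,0],"grip":0},{"delta_pos":[0,0,0],"twist":[0,0,0],"grip":0},{"delta_pos":[0,0,0],"twist":[0,0,0],"grip":0}]'
python3 - <<'E'
from workcell import imaging
from h import *
plan([478.9,280.9,147],-12.1)
E
```

```text
time_s: 28.75
ee_pos: [480.2, 281.6, 151.7]
ee_rot: [-90.0, -0.0, -102.0]
force: [-0.1, 0.1, -0.3]
gripper_width: 12.5
time_s: 29.25
ee_pos: [480.5, 282.6, 152.7]
ee_rot: [-90.0, 0.0, -102.0]
force: [-0.0, 0.1, -1.2]
gripper_width: 13.2
t 29.25 pos [480.55 282.57 152.73] rot [-8.997e+01  3.000e-02 -1.020e+02] F [-0.02  0.09 -1.19] w 13.2 q [29. 18. 94.  0. 68. 41.]
cm [ 0.198  0.573 -0.127] twist [-0.03  0.1  -0.03]
```

```bash
python3 -m pendant '[{"delta_pos":[0.2,0.55,0],"twist":[0,0,0],"grip":0},{"delta_pos":[0.2,0.55,0],"twist":[0,0,0],"grip":0},{"delta_pos":[0.2,0.55,0.5],"twist":[0,0,0],"grip":0},{"delta_pos":[0.2,0.55,1.2],"twist":[0,0,0],"grip":0},{"delta_pos":[0.2,0.55,1.8],"twist":[0,0,0],"grip":0}]'
python3 - <<'E'
from workcell import imaging
from h import *
plan([535.7,268.9,147],-12.1)
p,d=imaging.grab_frame('side');cv2.imwrite('pics/r2.png',cv2.resize(p[220:320,250:370],(720,600),interpolation=cv2.INTER_CUBIC)[:,:,::-1])
w,_=imaging.grab_frame('wrist');cv2.imwrite('pics/r2w.png',cv2.resize(w[100:260,230:410],None,fx=4,fy=3.7,interpolation=cv2.INTER_CUBIC)[:,:,::-1])
E
```

```text
time_s: 29.75
ee_pos: [498.5, 276.7, 146.9]
ee_rot: [-90.0, 0.0, -102.0]
force: [-0.2, 0.5, -0.9]
gripper_width: 12.5
t 29.75 pos [498.51 276.73 146.94] rot [-8.997e+01  2.000e-02 -1.020e+02] F [-0.17  0.51 -0.87] w 12.5 q [28. 19. 93. -0. 68. 40.]
cm [-0.007 -0.004  3.801] twist [-0.03  0.1  -0.02]
```

View pics/r2.png

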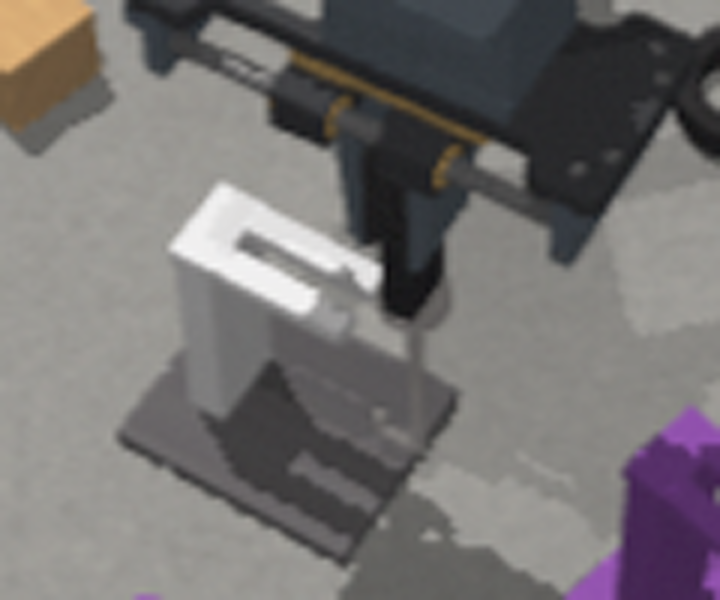

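View pics/r2w.png

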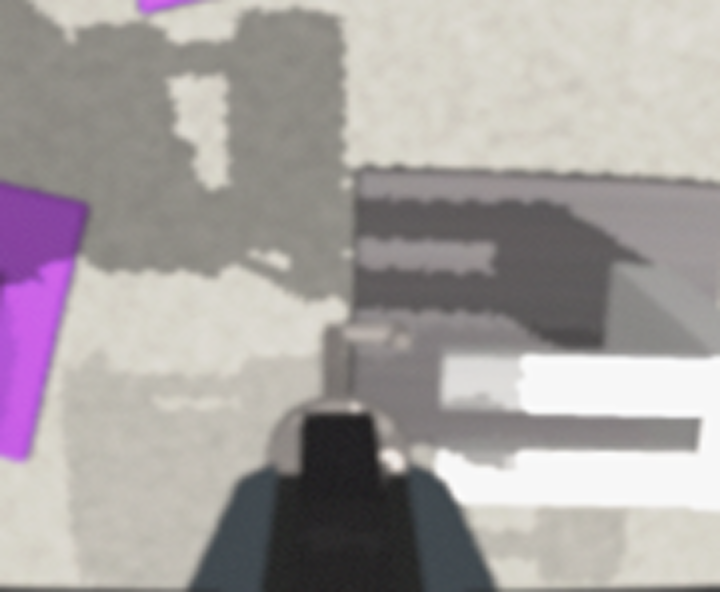

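The slot lies at rows 418–448, in line with the shank just below the collar. I go in.

```bash
python3 -m pendant '[{"delta_pos":[0,0,0.5],"twist":[0,0,0],"grip":0},{"delta_pos":[0,0,1],"twist":[0,0,0],"grip":0},{"delta_pos":[0,0,1.5],"twist":[0,0,0],"grip":0},{"delta_pos":[0,0,2],"twist":[0,0,0],"grip":0},{"delta_pos":[0,0,2.4],"twist":[0,0,0],"grip":0}]'
python3 -m pendant '[{"delta_pos":[0,0,0.4],"twist":[0,0,0],"grip":0},{"delta_pos":[0,0,0.8],"twist":[0,0,0],"grip":0},{"delta_pos":[0,0,1.2],"twist":[0,0,0],"grip":0},{"delta_pos":[0,0,1.4],"twist":[0,0,0],"grip":0},{"delta_pos":[0,0,1.4],"twist":[0,0,0],"grip":0}]'
python3 -c "
from h import *
plan([535.6,268.9,130.9],-12.1)"
```

```text
time_s: 30.35
ee_pos: [521.6, 271.7, 146.8]
ee_rot: [-90.0, 0.0, -102.0]
force: [-0.9, -0.2, -0.1]
gripper_width: 12.6
time_s: 30.85
ee_pos: [535.0, 268.8, 146.8]
ee_rot: [-90.0, 0.0, -102.0]
force: [-0.2, -0.6, -1.8]
gripper_width: 12.6
t 30.85 pos [534.97 268.8  146.8 ] rot [-9.0000e+01  1.0000e-02 -1.0201e+02] F [-0.23 -0.65 -1.76] w 12.6 q [26. 21. 89.  0. 69. 38.]
cm [-0.023  1.59   0.059] twist [ 0.    0.09 -0.01]
```

```bash
python3 -m pendant '[{"delta_pos":[0,0.4,0.05],"twist":[0,0,0],"grip":0},{"delta_pos":[0,0.8,0.05],"twist":[0,0,0],"grip":0},{"delta_pos":[0,1.2,0.05],"twist":[0,0,0],"grip":0},{"delta_pos":[0,1.5,0.05],"twist":[0,0,0],"grip":0},{"delta_pos":[0,1.58,0.05],"twist":[0,0,0],"grip":0}]'
python3 - <<'E'
from workcell import imaging
from h import *
plan([535.6,268.9,130.9],-12.1)
p,d=imaging.grab_frame('side');cv2.imwrite('pics/r3.png',cv2.resize(p[220:320,250:370],(720,600),interpolation=cv2.INTER_CUBIC)[:,:,::-1])
E
```

```text
time_s: 31.35
ee_pos: [535.0, 268.8, 131.0]
ee_rot: [-90.0, -0.0, -102.0]
force: [0.0, -0.1, 1.8]
gripper_width: 12.6
t 31.35 pos [535.04 268.77 130.98] rot [ -90.02   -0.   -101.99] F [ 0.02 -0.09  1.82] w 12.6 q [26. 22. 90.  0. 68. 38.]
cm [-0.024  0.008  0.053] twist [0.02 0.11 0.  ]
```

View pics/r3.png

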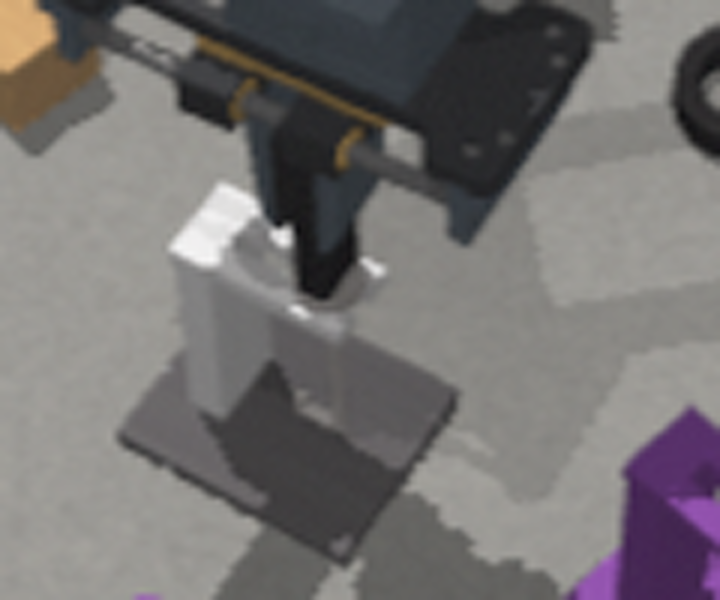

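The collar rests on the prongs, with Fz +1.8 N as at the first grip. I open and retract upward.

```bash
python3 -m pendant '[{"delta_pos":[0,0,0],"twist":[0,0,0],"grip":20},{"delta_pos":[0,0,0],"twist":[0,0,0],"grip":30},{"delta_pos":[0,0,0],"twist":[0,0,0],"grip":40},{"delta_pos":[0,0,0],"twist":[0,0,0],"grip":50},{"delta_pos":[0,0,0],"twist":[0,0,0],"grip":50}]'
python3 -m pendant '[{"delta_pos":[0,-1,0],"twist":[0,0,0],"grip":50},{"delta_pos":[0,-3,0],"twist":[0,0,0],"grip":50},{"delta_pos":[0,-6,0],"twist":[0,0,0],"grip":50},{"delta_pos":[0,-9,0],"twist":[0,0,0],"grip":50},{"delta_pos":[0,-12,0],"twist":[0,0,0],"grip":50}]'
python3 -m pendant '[{"delta_pos":[0,-3,-4],"twist":[0,0,0],"grip":50},{"delta_pos":[0,-3,-8],"twist":[0,0,0],"grip":50},{"delta_pos":[0,-3,-12],"twist":[0,0,0],"grip":50},{"delta_pos":[0,-3,-16],"twist":[0,0,0],"grip":50},{"delta_pos":[0,-3,-18],"twist":[0,0,0],"grip":50}]'
python3 -m pendant '[{"delta_pos":[0,0,0],"twist":[0,0,0],"grip":50},{"delta_pos":[0,0,0],"twist":[0,0,0],"grip":50},{"delta_pos":[0,0,0],"twist":[0,0,0],"grip":50},{"delta_pos":[0,0,0],"twist":[0,0,0],"grip":50},{"delta_pos":[0,0,0],"twist":[0,0,0],"grip":50}]'
python3 - <<'E'
from workcell import imaging
from h import *
S=imaging.camera_info('side');T=imaging.camera_info('top')
p,d=imaging.grab_frame('side');t,dt=imaging.grab_frame('top')
cv2.imwrite('pics/e_side.png',p[:,:,::-1]);cv2.imwrite('pics/e_top.png',t[:,:,::-1])
cv2.imwrite('pics/e_s2.png',cv2.resize(p[220:320,250:370],(720,600),interpolation=cv2.INTER_CUBIC)[:,:,::-1])
cv2.imwrite('pics/e_s3.png',cv2.resize(p[110:170,330:410],(800,600),interpolation=cv2.INTER_CUBIC)[:,:,::-1])
W=world(d,S)
w=W[240:315,265:330].reshape(-1,3);w=w[(w[:,2]>150)&(w[:,2]<180)];print('head',rect(w[:,:2]),w.mean(0),w[:,2].max())
w=W[110:165,335:410].reshape(-1,3);w=w[(w[:,2]>45)&(w[:,2]<75)];print('bar',rect(w[:,:2]),w.mean(0))
Wt=world(dt,T);w=Wt[190:280,410:490].reshape(-1,3);w=w[(w[:,2]>40)&(w[:,2]<75)];print('bar top',len(w),rect(w[:,:2]),w.mean(0))
E
```

```text
time_s: 31.9
ee_pos: [535.3, 268.8, 131.1]
ee_rot: [-90.0, 0.0, -102.0]
force: [-0.4, 1.2, -0.8]
gripper_width: 44.8
time_s: 32.4
ee_pos: [535.2, 268.7, 253.1]
ee_rot: [-90.0, 0.0, -102.0]
force: [-0.9, -0.1, 0.3]
gripper_width: 45.7
time_s: 32.9
ee_pos: [356.4, 306.4, 282.4]
ee_rot: [-90.0, 0.1, -101.9]
force: [0.9, 0.1, -0.1]
gripper_width: 45.6
time_s: 33.4
ee_pos: [359.9, 306.0, 280.8]
ee_rot: [-90.0, -0.0, -102.1]
force: [0.5, 0.3, -0.4]
gripper_width: 45.4
head (array([534.1, 269.1]), array([28.6, 15.1]), 78.0) [533.19880689 271.6711856  165.79402005] 176.09265870225286
bar (array([ 510.7, -308.7]), array([ 5.3, 71.4]), 19.6) [ 509.6042806  -305.73974136   57.10839636]
bar top 55 (array([ 511.9, -309. ]), array([ 5.8, 61.4]), 18.8) [ 511.51440656 -307.85944084   58.50043345]
```

View pics/e_side.png

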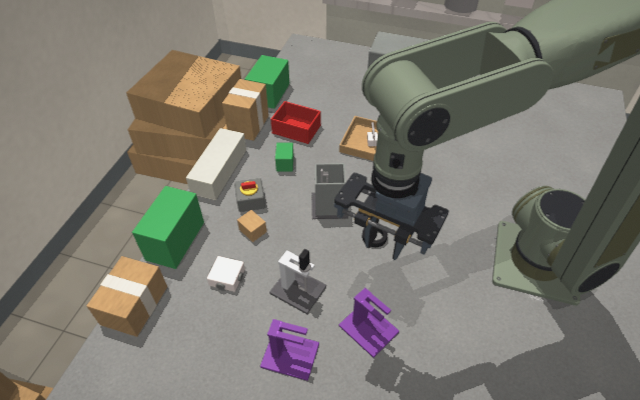

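View pics/e_s2.png

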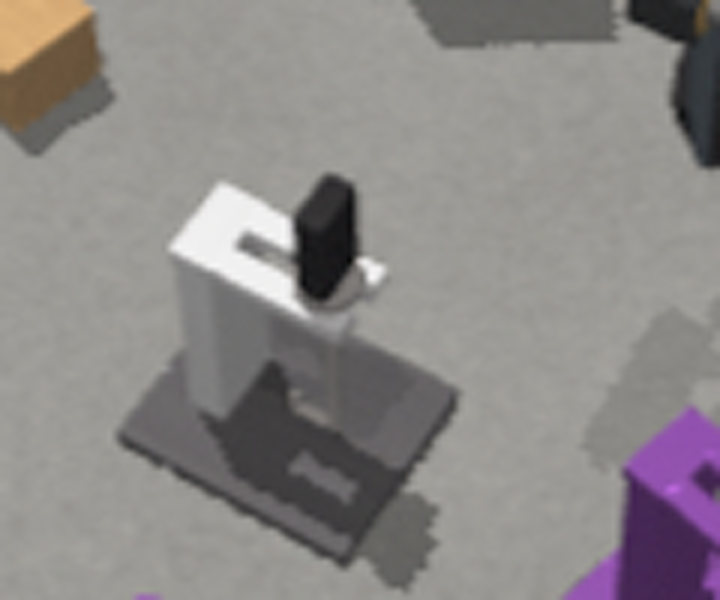

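View pics/e_s3.png

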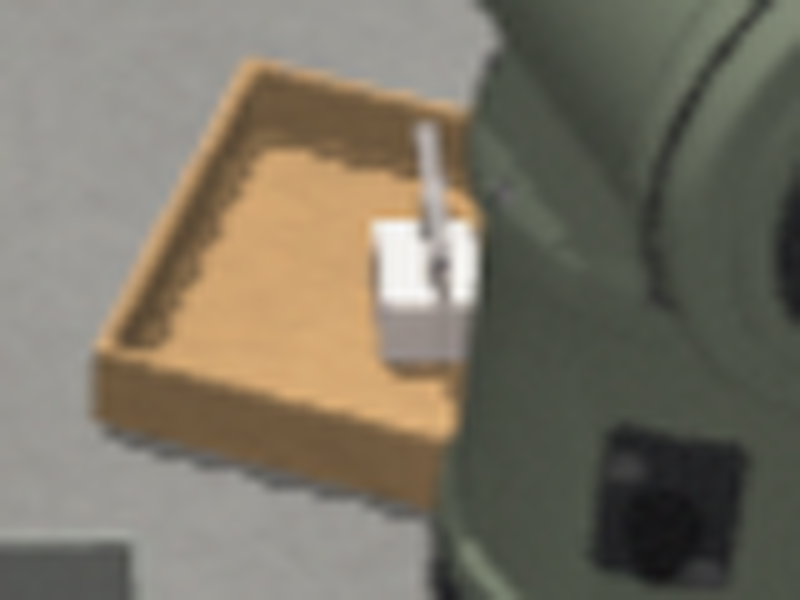

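The final pictures show three things:
- **Rod:** it hangs upright on the aluminium fork, head at (326,240) in the crop. The head measures (534.1, 269.1) mm, against (534.1, 270.0) in the same camera at the start.
- **Hanger:** it stands upright in the tray with its bar centre about (511, −309), near the middle. Bar height is about 57 mm.
- **Surroundings:** the bystanders look unmoved and the arm is clear of everything.

I hand in the job.

```bash
python3 -c "
from workcell import job
print(job.job_done())"
```

```text
the job is handed in; nothing more can be done
None
```

I hooked the socket module out of the stock bin, stood it in the order tray, hung the rod back in its stand and handed the job in at about 34 s of the 72 s allowed. No verdict was reported.

- **In the bin:** The bar met the closed top of its slots after rising about 29 mm, felt as a jump of roughly 3 N. I backed down about 2 mm and drew it out to −x with no added force, then lifted it clear.
- **Hanger:** It stands upright and unhooked in the tray. The bar's centre is about 1 mm from the tray's middle, at 57–58 mm height in the two cameras (56 mm expected).
- **Rod:** It hangs upright on the aluminium fork. The head is within about 1 mm of where the side camera saw it at the start.
- **Everything else:** The bystanders looked unmoved in the last side picture. I judged that by eye and did not measure it.
- **Disagreements:** No check failed. The side camera sat about 1 pixel (2–3 mm) off the robot's coordinates. Force readings carried about ±0.7 N of noise, so I confirmed the slot-top contact with the joint torques too.

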